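Lock the stock cabinet with its pin

TASK

Push the open upper drawer of the small grey cabinet fully shut, then take the steel locking pin from its black stand and thread it down through the upper drawer's eye, the lower drawer's eye and the bore in the cabinet's foot, until its collar sits on the upper eye. The eyes are loose and out of line, so feel for each hole and never force the pin (keep it under 25 N). Leave both drawers shut and the pin standing in place, and do not disturb the jars, cartons and bottle around.

Things in the scene. Friction and masses are not known exactly. Their poses are not given: they have to be found in the camera images.
- cabinet: Fixed grey steel bench-top cabinet, 200 (x) x 280 (y) x 130 (z) mm, two drawers one above the other; origin at the centre of its underside, on the table. Its front faces its own -x, z is up; yaw up to 0.3 rad. Shut drawer fronts stand at x = -101 mm. The upright pin axis, on which all three holes should lie, is at x = -145, y = +70 mm of this frame.
- push_point (a point): Middle-right of the upper drawer's front face, 50 mm to the -y side of its middle, at z = 90 mm; moves with the drawer, axes as the cabinet's. The front is a flat plate 264 mm wide, from z = 68 to 124 mm; nothing protrudes but the eye. Push here, towards +x.
- upper_drawer (a joint): How far the upper drawer is pulled out towards the cabinet's -x, m; 0 = shut against a firm stop, 0.03 to 0.055 at the start. About 5 N of friction; it stays where it is left. It carries the upper eye along with it.
- lower_drawer (a joint): The same for the lower drawer: 0 and shut at the start; about 8 N of friction.
- upper_line (a point): Where the middle of the upper eye's top face (z = 104 mm) would be if in line; fixed to the cabinet. The eye: a steel plate 40 x 40 x 6 mm on a flat arm, 12.5 mm hole. It is loose: slides level up to 7.5 mm each way in x and y with about 2 N of friction, stays where left, and starts up to 5 mm off in x and in y, either way. Its true place is not measured.
- lower_line (a point): The same for the lower eye, on the lower drawer: top face at z = 50 mm, plate from 44 to 50 mm, same size, hole, looseness and starting error, independent of the upper eye's.
- bore (a point): Centre of the mouth of the bore in the fixed steel foot block (50 x 50 mm, 22 mm high, top face at z = 22 mm), on the pin axis; axes as the cabinet's. 13 mm bore, through to the table.
- pin: Loose steel pin, 0.10 to 0.20 kg, upright; origin at the centre of its lower tip, z up. Round 10 mm shank 98 mm long, tip coned to 6 mm over its last 4 mm; round collar 22 mm across (98 to 104 mm above the tip); dark square grip 20 x 20 mm (104 to 144 mm), flats square to its x and y, yaw up to 0.6 rad. In the stand its collar rests on top, tip 2 mm above the table; fully home it is 16 mm below the bore's mouth.
- stand: Fixed black block 60 x 60 x 100 mm (high), origin under its centre, with an upright 13 mm hole 99 mm deep in its middle; the pin hangs in it by its collar and is lifted straight up. It is on the left or on the right of the table.
- side_jar: White jar, 68 mm wide, 56 mm high, in the place left or right which the stand has not. Origin under its centre, as for all below. Bystander.
- top_jar: White jar, 62 mm wide, 52 mm high, on the rear of the cabinet's top. Bystander.
- top_carton: White carton with an orange band, 50 x 90 x 45 mm, on the rear of the cabinet's top. Bystander.
- tall_carton: White carton with a blue band, 45 x 45 x 100 mm, left of the cabinet. Bystander.
- lotion: White bottle 48 mm wide, 120 mm high, right of the cabinet. Bystander.
- loose_lid: White jar lid, 68 mm wide, 14 mm high, flat on the table in front of the cabinet. Bystander.
Mind the look-alikes: they are no part of the job. Several things have the shape of the pin; the one meant has the colours described above.

How it is judged:
On the way, in this order (a step that is already met when the one before it is completed fails the run):
1. the upper drawer is shut (within 5 mm) (value of joint upper_drawer below 0.005 m), for 0.2 s.
2. the pin's tip is through the upper eye (z of pin in the frame of upper_line below -0.01 m and z of pin in the frame of bore above -0.022 m and horizontal distance between pin and upper_line below 0.011 m and value of joint upper_drawer below 0.005 m), for 0.05 s.
3. the pin's tip is through the lower eye (z of pin in the frame of lower_line below -0.008 m and horizontal distance between pin and lower_line below 0.011 m and value of joint upper_drawer below 0.005 m), for 0.05 s.
At the end, for the whole second after the job is handed in: Both drawers are shut within 5 mm; the pin stands upright (within 0.1 rad) through both eyes with its tip at least 13 mm down the bore (collar within 3 mm of the upper eye) and within 4 mm of the bore's axis, let go and at rest (value of joint each of upper_drawer, lower_drawer below 0.005 m and z of pin in the frame of bore below -0.013 m and horizontal distance between pin and bore below 0.004 m and angle between pin's own z axis and vertical below 0.1 rad and linear speed of pin below 0.02 m/s); the robot touches nothing.
It fails at once if the pin is forced: more than 25 N between the pin and the cabinet, its drawers or eyes (contact force between pin and cabinet above 25 N).
It fails at once if a bystander (a jar, carton, the bottle or the loose lid) is shifted more than 30 mm (distance of any of side_jar, top_jar, top_carton, tall_carton, lotion, loose_lid from where it was at the start of the episode above 0.03 m).
It also fails if it takes over 72 s, if anything falls off the work surface, if the arm or the gripper's body presses on something with over 40 N, if the wrist force passes 120 N, or if a joint passes its speed limit or range.

ROBOT

A 7-joint arm with a two-finger parallel gripper is mounted at the origin on the work surface. World frame = base frame: x ahead of the robot, y to its left, z up, the work surface at z = 0. Lengths are in m, angles in rad, forces in N, time in s.
With the tool pointing down it reaches from about 0.425 to 0.925 m from the base axis. Payload 6.8 kg.
Tool frame: the origin (TCP) lies at the centre of the arm's flange, where the gripper is bolted on; the fingertips stand 173 mm ahead of it and the grasp point (between the pads) lies 155 mm ahead of it (r.hold_point_z is the distance from the TCP to the grasp point, in m); z points along the fingers, x is the direction in which the jaws open and shut, and the axes are right-handed (so a half turn about z gives the same grasp; the last joint's range is limited). The gripper opens to 85 mm and grips with 20 to 120 N. Pads are 22 mm wide; open, the fingers measure 114 mm over their backs; the gripper's body (76 mm by 85 mm) begins 54 mm behind the grasp point. The pads swing forward as they close: fully open they stand 13 mm farther back than shut.
Start: joints at [-1.377, 0.477, 0.022, 1.555, -0.011, 1.109, -0.083], TCP at [0.201, 0.645, 0.405] pointing down, gripper open.
Joint ranges: [-2.96, 2.96], [-0.34, 2.1], [-1.41, 1.46], [0.24, 2.44], [-1.37, 4.51], [0.17, 1.92], [-2.96, 2.96]. Speed limits (rad/s): [2.39, 2.39, 3.14, 3.14, 3.14, 3.14, 3.14].

INTERFACE

Orientations are given as a rotation vector (axis times angle).
In Python, from bench import r gives the robot as it stands.
- The arm moves only by the tool apply_moves, never from a script. Its arguments are lists of equal length, an entry for each row: "dp": the shift along the tool's x, y, z scaled (see below), a list of three; "twist": the turn, a rotation vector about the tool's x, y, z scaled (see below), a list of three; "jaw": the closure in counts, from 0 (fully open) to 255 (shut). In form: {"dp": [[x, y, z], ...], "twist": [[rx, ry, rz], ...], "jaw": [jaw, ...]}. A call has 1 to 20 rows; each row shifts and turns the pose as measured when the row begins, along the tool's axes as they then stand; what a row does not reach is not made up. The controller multiplies each number of a shift by 12 cm and each number of a turn by 120 degrees. A row lasts 1/10 s, in which the tool goes at most 50 mm and 8.59 degrees, less where a joint would pass 70% of its speed; a pose out of reach is approached as far as the arm can. A call with a number of a shift or a turn outside -1 to 1 is refused whole. A call with a gripper value outside its range is refused whole. The fingers move at their own pace and stop on an object; "grip_force" is the grip in N (left out, the last holds). Time passes only in rows, so rows that do not move let the fingers close. It gives the time, the measured TCP pose, the force and the opening at its end, in the units of the state.
- r.get_obs(): the state, without advancing time (a new reading comes with each control period).
- r.grab_frame(name): name is "side" or "top" or "wrist"; returns a dict with "color" (384x512x3 uint8, red, green, blue), "z_map" (384x512 float32, m along the optical axis (not along the pixel's ray), 0 where there is no reading), "intrinsics" (3x3 intrinsics, pixels), "R" (3x3) and "t" (3): a world point X has camera coordinates R X + t; the wrist camera has in their place "hand_eye" (4x4, takes a point from camera to tool coordinates, whose origin is the TCP and whose axes are the tool frame's). Camera axes: x right, y down, z forward; pixel columns grow to the right and rows downward; lengths in m; the calibration is good to about 2 mm. A picture is of the moment at which its call begins: read the wrist's pose just before it.
- r.hand_in(): hands the job in, once; it reports no verdict.
The state is a dict: "clock": time; "joints": joint angles; "qvel": joint speeds; "tau": joint torques, N m; "tcp_pos": TCP position; "orientation": TCP orientation; "contact_force": force on the tool from outside, world axes, zero at the start; "moment": the same for the moment, N m; "grip_width": finger opening in m.
Only numpy, scipy, OpenCV 4.12 (cv2) and the standard library are available. Lean on these libraries where they do the work, as an engineer would, in place of code of your own. Each camera call takes 0.05 s, during which the arm holds its last target.

## Working session

There is one attempt and no reset: what is moved stays moved. The work goes in short steps, Python scripts to look and compute and a tool call to move; the robot and the scene stay as the last step left them, time stands still between calls to the robot, and variables do not carry over. Pictures are saved under pics/ and viewed, and the job is handed in when it is done.

Besides the shell and the picture viewer there is one more tool, called after "Call:" by a JSON object that holds its "fn" and its "kwargs". apply_moves: Moves the arm, as the interface text tells. Shifts and turns lie within -1 to 1; 1 stands for 12 cm of shift or 120 degrees of turn. Its arguments: {"type":"object","properties":{"dp":{"type":"array"},"twist":{"type":"array"},"jaw":{"type":"array"},"grip_force":{"type":"number"}},"required":["dp","twist","jaw"]}

```bash
ls; mkdir -p pics
cat > h.py <<'E'
import numpy as np, cv2
from bench import r
from scipy.spatial.transform import Rotation as Ro
def pose():
    o=r.get_obs(); return np.array(o['tcp_pos']),Ro.from_rotvec(o['orientation']).as_matrix(),o
def grab(n):
    p,R,o=pose(); f=r.grab_frame(n)
    if n=='wrist':
        T=np.eye(4);T[:3,:3]=R;T[:3,3]=p
        W=T@np.array(f['hand_eye']); f['C']=W[:3,3]; f['Rw']=W[:3,:3]
    else:
        R_=np.array(f['R']);f['Rw']=R_.T;f['C']=-R_.T@np.array(f['t'])
    f['K']=np.array(f['intrinsics']); return f
def ray(f,u,v):
    d=f['Rw']@np.linalg.inv(f['K'])@np.array([u,v,1.]); return f['C'],d
def onz(f,u,v,z):
    C,d=ray(f,u,v); return C+d*(z-C[2])/d[2]
def cloud(f):
    z=f['z_map'];h,w=z.shape;u,v=np.meshgrid(np.arange(w),np.arange(h))
    P=np.stack([u,v,np.ones_like(u)],-1)@np.linalg.inv(f['K']).T*z[...,None]
    return P@f['Rw'].T+f['C']
def proj(f,X):
    c=f['Rw'].T@(np.array(X)-f['C']); q=f['K']@c; return q[:2]/q[2]
def save(n,im,s=1): cv2.imwrite('pics/'+n,cv2.resize(im[...,::-1],None,fx=s,fy=s,interpolation=cv2.INTER_CUBIC))
def totool(dw):
    p,R,o=pose(); return R.T@np.array(dw)/0.12
E
python3 - <<'E'
from h import *
print(r.get_obs())
for n in ['side','top','wrist']:
    f=grab(n); save(n+'0.png',f['color'],1.5); print(n,f['C'],f['K'].tolist()); np.savez('pics/'+n+'0.npz',**{k:f[k] for k in ['color','z_map','C','Rw','K']})
E
```

```text
pics
{'clock': 0.0, 'joints': array([-1.37709568,  0.47781139,  0.02231057,  1.5564769 , -0.0114948 ,
        1.10930504, -0.08315457]), 'qvel': array([ 5.41380330e-04,  3.57380936e-04, -8.22699298e-05,  1.71999350e-03,
        1.17793989e-03, -3.78929949e-04,  1.35186452e-04]), 'tau': array([-9.55179858e-04, -5.96449149e+01,  1.60750654e+00, -2.81188291e+01,
        1.24793197e-02,  9.43943218e-03,  1.23641402e-05]), 'tcp_pos': array([0.20053022, 0.64422597, 0.40370655]), 'orientation': array([ 2.52916959e+00,  1.86152576e+00, -2.24019819e-03]), 'contact_force': array([-0.28874942, -0.20100748,  0.18368417]), 'moment': array([-0.01746155, -0.01101796, -0.03412227]), 'grip_width': 0.08562822674402774}
side [ 0.15607256 -0.60601915  0.74453646] [[366.0722747926353, 0.0, 254.53413953395386], [0.0, 366.0722747926353, 189.3139327736959], [0.0, 0.0, 1.0]]
top [0.43908001 0.01427476 0.90267471] [[354.96735620024884, 0.0, 259.3674751217975], [0.0, 354.96735620024884, 190.21316516279015], [0.0, 0.0, 1.0]]
wrist [0.12873943 0.66701492 0.37289555] [[302.3473388575025, 0.0, 261.6569767481224], [0.0, 302.3473388575025, 189.42702773416747], [0.0, 0.0, 1.0]]
```

View pics/side0.png

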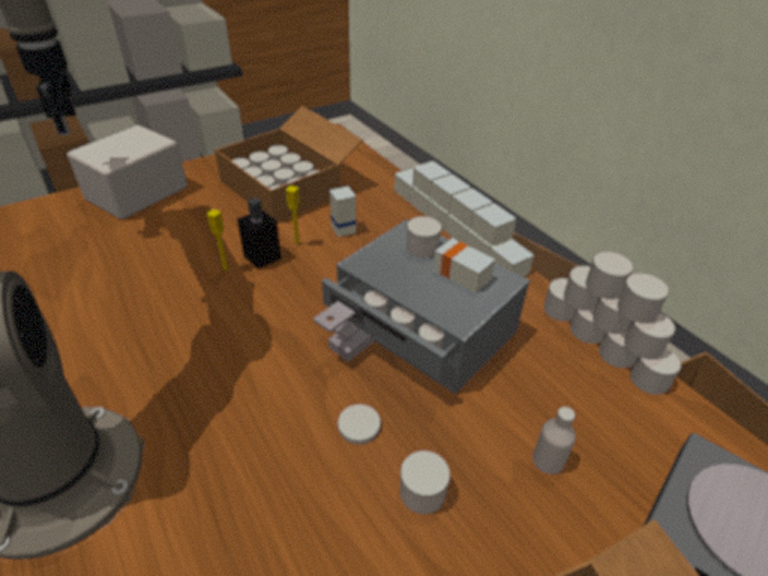

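View pics/top0.png

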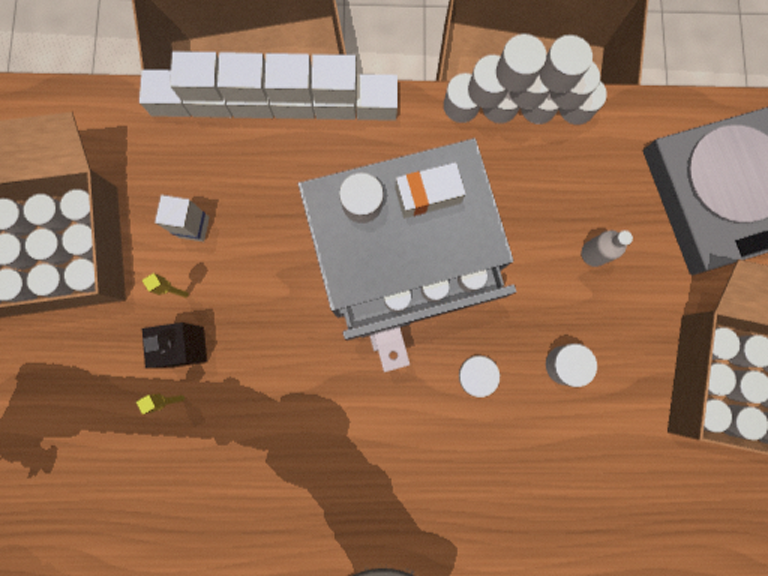

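View pics/wrist0.png

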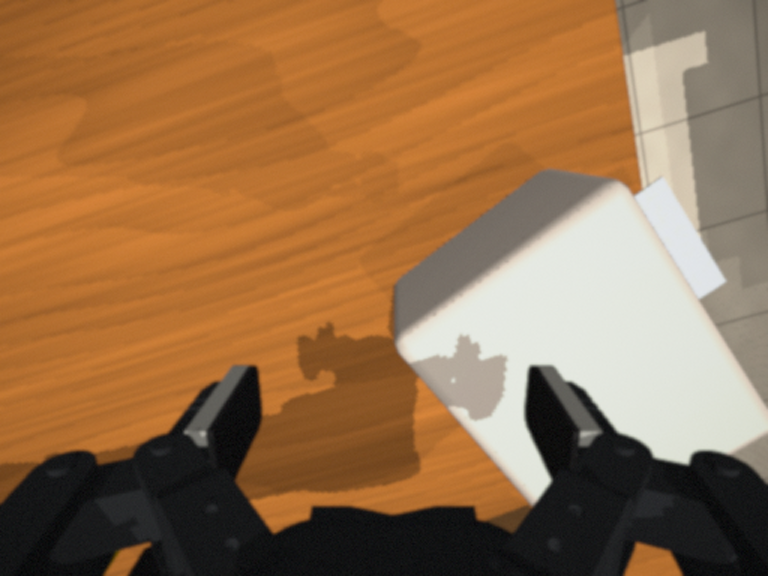

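The top view (display pixels) shows the cabinet at (405,230) with its upper drawer open toward the robot and the pink-grey eye at (392,355). There are three pin-like things. Yellow ones stand at (150,283) and (147,405). The dark-gripped one is in the black stand at (175,345). The dark one in the stand fits the description, and I'll confirm it in a crop while measuring.

Run:
```python
from h import *
fs={}
for n in ['side','top']:
    f=dict(np.load(f'pics/{n}0.npz')); fs[n]=f
    P=cloud(f); f['P']=P
    z=P[...,2]
    tab=(np.abs(z)<.02)&(P[...,0]>.3)&(P[...,0]<.6)&(np.abs(P[...,1])<.3)
    print(n,'table z',np.median(z[tab]))
    m=(np.abs(z-.13)<.006)&(P[...,0]>.45)&(P[...,0]<.95)&(np.abs(P[...,1])<.25)
    m=cv2.morphologyEx(m.astype(np.uint8),cv2.MORPH_OPEN,np.ones((3,3)))
    k,l,s,c=cv2.connectedComponentsWithStats(m); i=1+np.argmax(s[1:,4]); 
    q=P[l==i][:,:2].astype(np.float32)
    print('cab top',cv2.minAreaRect(q), np.median(P[l==i][:,2]))
    # drawer front top z=.124
    hsv=cv2.cvtColor(f['color'],cv2.COLOR_RGB2HSV)
    m=(hsv[...,2]<60)&(P[...,1]>.15)&(P[...,1]<.45)&(P[...,0]>.3)&(P[...,0]<.8)&(z>.09)
    print('dark z>.09', m.sum(), P[m].mean(0) if m.any() else '', z[m].max() if m.any() else '')
    g=m&(z>.13)
    print('grip',g.sum(),P[g].mean(0) if g.any() else '', cv2.minAreaRect(P[g][:,:2].astype(np.float32)))
    b=m&(abs(z-.1)<.006); print('block',cv2.minAreaRect(P[b][:,:2].astype(np.float32)), np.median(z[b]))
c=fs['side']['color'][115:190,130:215]; save('c1.png',c,4)
c=fs['top']['color'][180:290,80:150]; save('c2.png',c,5)
c=fs['top']['color'][80:260,190:350]; save('c3.png',c,3.3)
```

```text
side table z -0.00041718305102689257
cab top ((0.647233784198761, -0.027262017130851746), (0.20194128155708313, 0.2810758650302887), 16.05251693725586) 0.12944466822577055
dark z>.09 310 [0.46080951 0.31850853 0.10672094] 0.14580028358514918
grip 41 [0.46196184 0.32151017 0.13826187] ((0.46201464533805847, 0.3215128183364868), (0.011459499597549438, 0.022945061326026917), 74.70118713378906)
block ((0.4639366865158081, 0.3265966773033142), (0.06253233551979065, 0.062020160257816315), 8.103421211242676) 0.09928897430945693
top table z 0.0004037589922968321
cab top ((0.6476343870162964, -0.027458474040031433), (0.20043958723545074, 0.28034868836402893), 15.767964363098145) 0.1301462233830491
dark z>.09 658 [0.46211281 0.32246601 0.10335354] 0.14743668711356628
grip 36 [0.46281049 0.32044306 0.1388035 ] ((0.4617602229118347, 0.32001376152038574), (0.009824397042393684, 0.02283715084195137), 70.97518920898438)
block ((0.46248579025268555, 0.32842540740966797), (0.059955768287181854, 0.06047320365905762), 8.175640106201172) 0.10046486031565205
```

Run:
```python
import cv2,numpy as np
a=cv2.imread('pics/c1.png');b=cv2.imread('pics/c2.png');
h=max(a.shape[0],b.shape[0]);o=np.zeros((h,a.shape[1]+b.shape[1],3),np.uint8);o[:a.shape[0],:a.shape[1]]=a;o[:b.shape[0],a.shape[1]:]=b;cv2.imwrite('pics/c12.png',o);print(o.shape)
```

```text
(550, 690, 3)
```

View pics/c12.png

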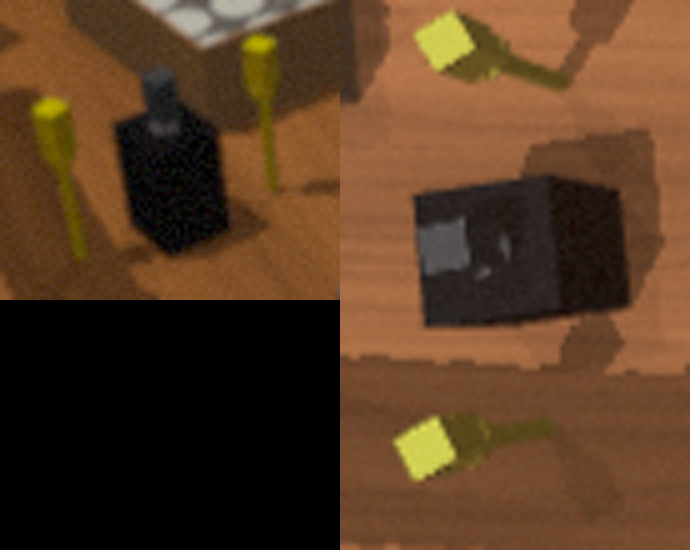

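View pics/c3.png

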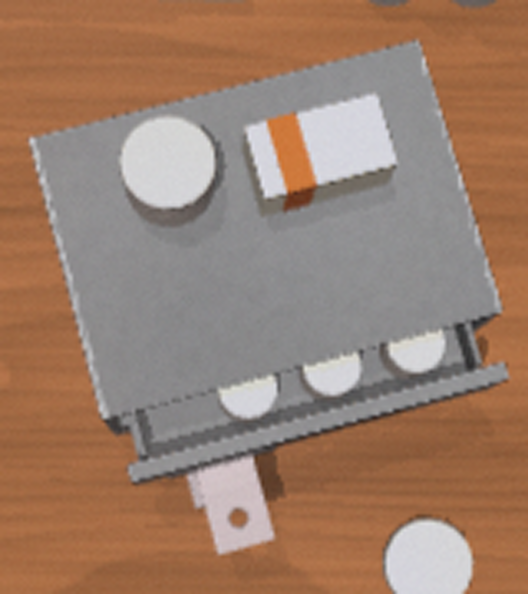

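The crop confirms it: the dark square grip with the steel collar, in the black stand (full-image pixel about (101,229)), is the pin. The yellow ones are decoys. Next I'll measure how far the drawer is out and where the targets are.

```bash
cat >> h.py <<'E'
CC=np.array([.6474,-.0274]); YAW=np.deg2rad(15.9)
RC=np.array([[np.cos(YAW),-np.sin(YAW)],[np.sin(YAW),np.cos(YAW)]])
def loc(P): return (np.asarray(P)[...,:2]-CC)@RC
def glob(l): return RC@np.array(l)+CC
E
python3 - <<'E'
from h import *
for n in ['side','top']:
    f=dict(np.load(f'pics/{n}0.npz')); P=cloud(f); L=loc(P); z=P[...,2]
    m=(abs(z-.124)<.004)&(L[...,0]<-.105)&(L[...,0]>-.2)&(abs(L[...,1])<.14)
    print(n,m.sum(),np.percentile(L[m],[2,50,98],axis=0))
    m=(abs(z-.104)<.006)&(L[...,0]<-.12)&(L[...,0]>-.26)&(abs(L[...,1]-.07)<.04)
    print('eye',m.sum(),np.percentile(L[m],[2,50,98],axis=0) if m.any() else '')
    m=(abs(z-.050)<.005)&(L[...,0]<-.105)&(L[...,0]>-.26)&(abs(L[...,1]-.07)<.04)
    print('low eye',m.sum(),np.percentile(L[m],[2,50,98],axis=0) if m.any() else '')
    m=(abs(z-.022)<.005)&(L[...,0]<-.105)&(L[...,0]>-.26)&(abs(L[...,1]-.07)<.04)
    print('foot',m.sum(),np.percentile(L[m],[2,50,98],axis=0) if m.any() else '')
f=dict(np.load('pics/top0.npz')); p=onz(f,100.8,229.4,.146); print('pin top',p)
print('push',glob([-.101,-.05]),'pin axis',glob([-.145,.07]))
p,R,o=pose();print(R)
E
```

```text
side 430 [[-0.14394984 -0.12868827]
 [-0.13845114 -0.01525802]
 [-0.13095047  0.12563341]]
eye 347 [[-0.20460626  0.03488857]
 [-0.16999686  0.06736778]
 [-0.14455078  0.10055498]]
low eye 108 [[-0.16305113  0.05370923]
 [-0.1484551   0.06714121]
 [-0.12875489  0.08403808]]
foot 228 [[-0.16908395  0.04476556]
 [-0.15013201  0.06135159]
 [-0.11018628  0.09354542]]
top 646 [[-0.14410149 -0.12483666]
 [-0.13834188  0.00274178]
 [-0.13250721  0.12618428]]
eye 454 [[-0.20425075  0.04944887]
 [-0.17431584  0.06915735]
 [-0.14698597  0.08848725]]
low eye 18 [[-0.16200055  0.08889264]
 [-0.15439991  0.0915772 ]
 [-0.14675126  0.09427474]]
foot 12 [[-0.16897605  0.08882786]
 [-0.16489051  0.09288934]
 [-0.15161878  0.09512471]]
pin top [0.46217686 0.3279975  0.146     ]
push [ 0.56396209 -0.10315695] pin axis [4.88770365e-01 1.97804958e-04]
[[ 2.97219103e-01  9.54809252e-01 -3.10405360e-04]
 [ 9.54808199e-01 -2.97219238e-01 -1.42385859e-03]
 [-1.45177180e-03  1.26820391e-04 -9.99998938e-01]]
```

Call:
{"fn": "apply_moves", "kwargs": {"dp": [[-0.18,0.32,0],[-0.18,0.32,0],[-0.18,0.32,0],[-0.18,0.32,0],[-0.18,0.32,0],[-0.18,0.32,0],[-0.18,0.32,0],[-0.18,0.32,0],[-0.18,0.32,0],[-0.18,0.32,0]], "twist": [[0,0,0],[0,0,0],[0,0,0],[0,0,0],[0,0,0],[0,0,0],[0,0,0],[0,0,0],[0,0,0],[0,0,0]], "jaw": [0,0,0,0,0,0,0,0,0,0]}}

```text
clock: 1.15
tcp_pos: [0.5076, 0.3194, 0.3996]
orientation: [-2.513, -1.882, 0.01]
contact_force: [0.6, -0.5, -0.1]
grip_width: 0.0859
```

Run:
```python
from h import *
f=grab('wrist'); save('w1.png',f['color'],1.5); np.savez('pics/w1.npz',**{k:f[k] for k in ['color','z_map','C','Rw','K']})
print(proj(f,[.4625,.328,.146]),proj(f,[.4625,.328,.1]))
```

```text
[256.37708189 139.32089744] [257.45640485 132.31506462]
```

View pics/w1.png

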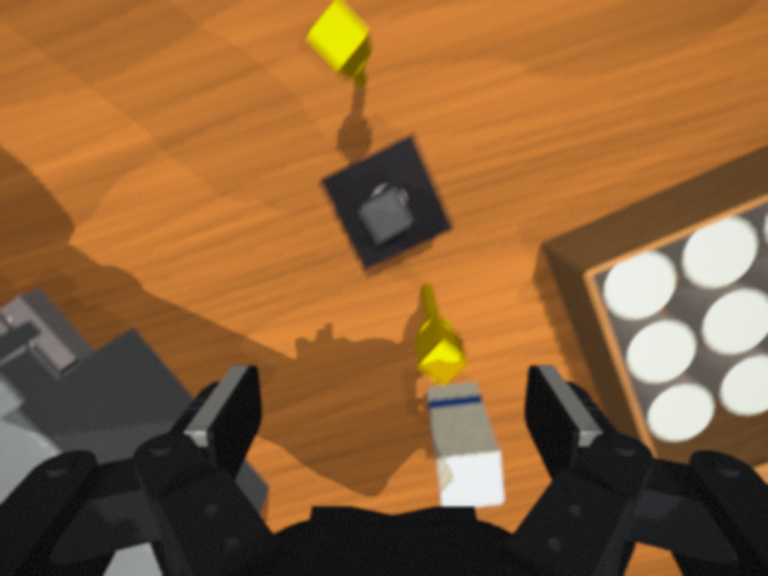

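Run:
```python
from h import *
f=dict(np.load('pics/w1.npz')); c=f['color'][85:185,210:305]; save('w1c.png',c,6)
g=cv2.cvtColor(c,cv2.COLOR_RGB2GRAY); print(g[50:60:3,30:75:3])
for lo in (60,70,80):
    hsv=cv2.cvtColor(c,cv2.COLOR_RGB2HSV)
    m=((g>lo)&(g<135)&(hsv[...,1]<60)).astype(np.uint8)
    k,l,s,ce=cv2.connectedComponentsWithStats(m)
    i=l[58,47]; 
    if i==0: print('none',lo); continue
    ct=cv2.findContours((l==i).astype(np.uint8),0,1)[0][0]
    bx=cv2.boxPoints(cv2.minAreaRect(ct))+[210,85]
    W=np.array([onz(f,u,v,.146) for u,v in bx]); e=W[1]-W[0]; e2=W[2]-W[1]
    print(lo,s[i,4],W.mean(0),np.linalg.norm(e),np.linalg.norm(e2),np.degrees(np.arctan2(e[1],e[0]))%90)
t=dict(np.load('pics/top0.npz'))
for u,v in [(100,188.5),(98.5,270)]: print(onz(t,u,v,.146))
```

```text
[[ 39  66  85  96 100 103 103 104  98 100  74  40  39  35  39]
 [ 57  89  97 100 100 100 102 104 100  91  72  39  40  34  38]
 [ 71  90  97  95  92  94  96  99 100  96  81  57  40  37  39]
 [ 59  79  92  94  94  94  95  95  95  95  86  69  42  38  35]]
60 912 [0.46292736 0.32891926 0.146     ] 0.024871750587153803 0.024479110453865256 13.91845806220907
70 815 [0.46286934 0.32913095 0.146     ] 0.023793995986065564 0.02389768766048414 15.667535158000163
80 656 [0.46471706 0.3298066  0.146     ] 0.022778620429433977 0.018428235253771085 12.914466157568512
[0.5488252  0.33581085 0.146     ]
[0.37886121 0.32680524 0.146     ]
```

View pics/w1c.png

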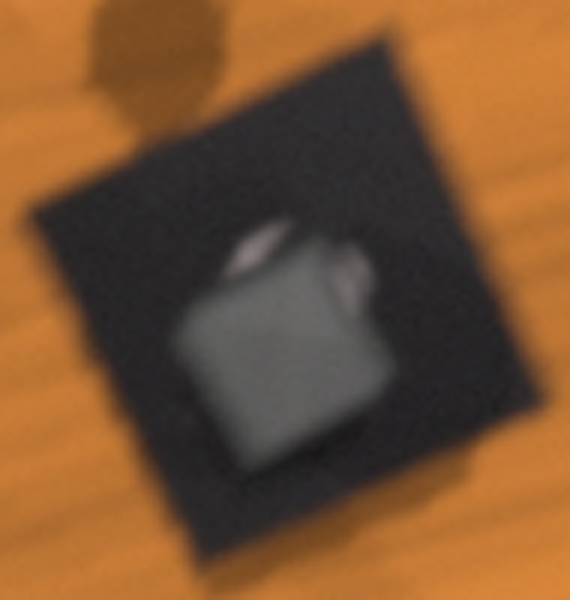

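Call:
{"fn": "apply_moves", "kwargs": {"dp": [[0,0,0],[0,0,0],[0,0,0],[0,0,0]], "twist": [[0,0,-0.07],[0,0,-0.07],[0,0,-0.07],[0,0,-0.068]], "jaw": [255,255,255,255], "grip_force": 25}}

```text
clock: 1.6
tcp_pos: [0.5161, 0.3067, 0.3987]
orientation: [1.867, 2.522, -0.015]
contact_force: [0.1, 1.4, -0.1]
grip_width: 0.0282
```

```bash
cat >> h.py <<'E'
def st(tx=None,ty=None,tz=None):
    p,R,o=pose()
    az=np.degrees(np.arctan2(R[1,0],R[0,0])); 
    print('t%.2f p'%o['clock'],p.round(4),'az %.2f tilt %.2f,%.2f deg'%(az,np.degrees(R[0,2]),np.degrees(R[1,2])),'F',np.round(o['contact_force'],2),'w %.4f'%o['grip_width'],'loc',loc(p).round(4), 'q7 %.2f'%o['joints'][6])
    if tx is not None: print('dp total (units)',(R.T@(np.array([tx,ty,tz])-p)/.12).round(3))
    return p,R,o
E
python3 - <<'E'
from h import *
g=glob([-.195,-.05]); print(g); st(g[0],g[1],.38)
E
```

```text
[ 0.47355841 -0.12890911]
t1.60 p [0.5161 0.3067 0.3987] az 106.97 tilt -0.17,-0.55 deg F [ 0.11  1.45 -0.1 ] w 0.0282 loc [-0.0347  0.3573] q7 1.24
dp total (units) [-3.367 -1.398  0.192]
```

Call:
{"fn": "apply_moves", "kwargs": {"dp": [[-0.374,-0.155,0.02],[-0.374,-0.155,0.02],[-0.374,-0.155,0.02],[-0.374,-0.155,0.02],[-0.374,-0.155,0.02],[-0.374,-0.155,0.02],[-0.374,-0.155,0.02],[-0.374,-0.155,0.02],[-0.3,-0.13,0.02],[0,0,0]], "twist": [[0,0,0.009],[0,0,0],[0,0,0],[0,0,0],[0,0,0],[0,0,0],[0,0,0],[0,0,0],[0,0,0],[0,0,0]], "jaw": [255,255,255,255,255,255,255,255,255,255]}}

```text
clock: 2.6
tcp_pos: [0.4657, -0.1295, 0.3783]
orientation: [1.881, 2.513, -0.012]
contact_force: [0.5, 0.4, -0.3]
grip_width: 0.0002
```

Run:
```python
from h import *
g=glob([-.195,-.05]); p,R,o=st(g[0],g[1],.26)
Rt=Ro.from_euler('z',105.9,degrees=True).as_matrix()@np.diag([1,-1,-1]);
print('twist units',Ro.from_matrix(R.T@Rt).as_rotvec()/np.radians(120))
```

```text
t2.60 p [ 0.4657 -0.1295  0.3783] az 106.38 tilt -0.16,-0.43 deg F [ 0.53  0.4  -0.32] w 0.0002 loc [-0.2027 -0.0484] q7 2.06
dp total (units) [-0.008  0.069  0.986]
twist units [-0.00224976  0.00305145  0.00397257]
```

Call:
{"fn": "apply_moves", "kwargs": {"dp": [[0,0,0.33],[0,0,0.33],[0,0,0.32],[0,0,0]], "twist": [[-0.002,0.003,0.004],[0,0,0],[0,0,0],[0,0,0]], "jaw": [255,255,255,255]}}

```text
clock: 3.0
tcp_pos: [0.4669, -0.1297, 0.2592]
orientation: [1.895, 2.5, 0.006]
contact_force: [-0.9, 0.4, -0.2]
grip_width: -0.0002
```

Run:
```python
from h import *
g=glob([-.115,-.05]); p,R,o=st(g[0],g[1],.26)
```

```text
t3.00 p [ 0.4669 -0.1297  0.2592] az 105.68 tilt 0.31,0.02 deg F [-0.94  0.37 -0.2 ] w -0.0002 loc [-0.2016 -0.049 ] q7 2.14
dp total (units) [-0.006  0.722 -0.003]
```

Call:
{"fn": "apply_moves", "kwargs": {"dp": [[0,0.15,0],[0,0.15,0],[0,0.1,0],[0,0.08,0],[0,0.08,0]], "twist": [[0,0,0],[0,0,0],[0,0,0],[0,0,0],[0,0,0]], "jaw": [255,255,255,255,255]}}

```text
clock: 3.5
tcp_pos: [0.5303, -0.1109, 0.2621]
orientation: [-1.897, -2.498, 0.005]
contact_force: [-4.6, -3.6, -2.0]
grip_width: -0.0002
```

Run:
```python
from h import *
st()
```

```text
t3.50 p [ 0.5303 -0.1109  0.2621] az 105.59 tilt -0.35,0.01 deg F [-4.59 -3.58 -2.04] w -0.0002 loc [-0.1355 -0.0482] q7 2.08
```

Call:
{"fn": "apply_moves", "kwargs": {"dp": [[0,0.08,0.01],[0,0.07,0.01],[0,0.05,0],[0,0.04,0]], "twist": [[0,0,0],[0,0,0],[0,0,0],[0,0,0]], "jaw": [255,255,255,255]}}

```text
clock: 3.9
tcp_pos: [0.5551, -0.1042, 0.2613]
orientation: [-1.894, -2.489, 0.018]
contact_force: [-13.8, -4.1, 6.6]
grip_width: -0.0003
```

Run:
```python
from h import *
st()
```

```text
t3.90 p [ 0.5551 -0.1042  0.2613] az 105.46 tilt -1.04,-0.04 deg F [-13.8   -4.06   6.57] w -0.0003 loc [-0.1098 -0.0486] q7 2.06
```

Call:
{"fn": "apply_moves", "kwargs": {"dp": [[0,0.04,0],[0,0.04,0],[0,0.02,0]], "twist": [[0,0,0],[0,0,0],[0,0,0]], "jaw": [255,255,255]}}

```text
clock: 4.2
tcp_pos: [0.5582, -0.1042, 0.2604]
orientation: [-1.888, -2.468, 0.043]
contact_force: [-3.8, -1.6, -0.8]
grip_width: 0.0
```

Run:
```python
from h import *
st()
f=grab('top'); P=cloud(f); L=loc(P); z=P[...,2]
m=(abs(z-.124)<.0035)&(L[...,0]<-.0)&(L[...,0]>-.2)&(abs(L[...,1])<.14)&(L[...,0]<-.09)
print(m.sum(),np.percentile(L[m],[2,10,50,98],axis=0))
save('t2.png',f['color'][100:260,190:350],3.5)
g=grab('side'); save('s2.png',g['color'][140:260,190:350],4);
```

```text
t4.20 p [ 0.5582 -0.1042  0.2604] az 105.17 tilt -2.48,-0.08 deg F [-3.75 -1.57 -0.79] w 0.0000 loc [-0.1068 -0.0494] q7 2.05
71 [[-0.10152004  0.01208691]
 [-0.10137906  0.02113852]
 [-0.10036684  0.07381611]
 [-0.0957799   0.1314141 ]]
```

View pics/t2.png

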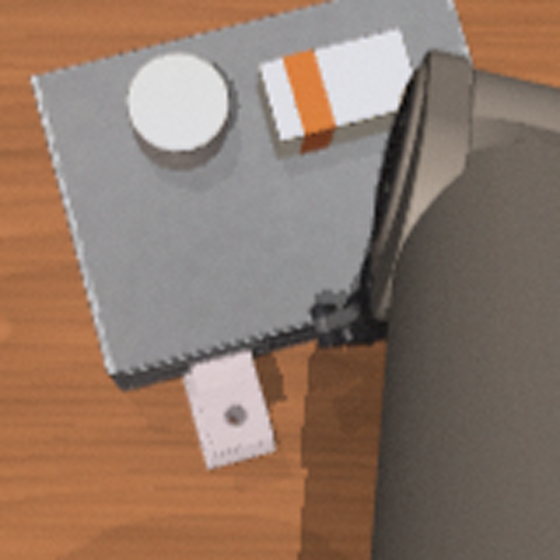

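View pics/s2.png

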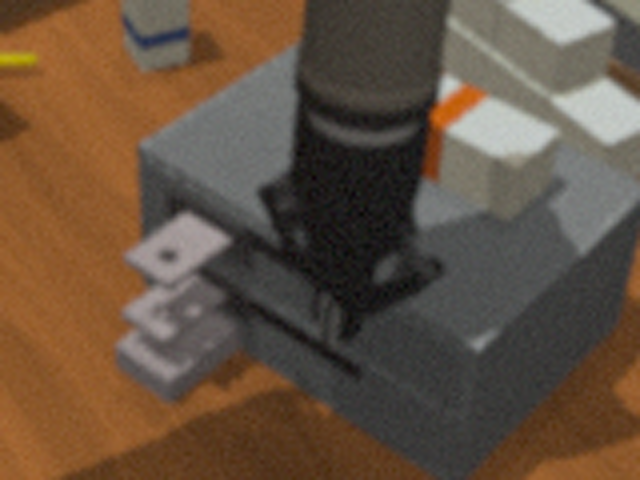

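Run:
```python
from h import *
p,R,o=pose()
Rt=Ro.from_euler('z',105.9,degrees=True).as_matrix()@np.diag([1,-1,-1]);
print('twist units',Ro.from_matrix(R.T@Rt).as_rotvec()/np.radians(120))
```

```text
twist units [-0.02030563 -0.00487059 -0.00594224]
```

Call:
{"fn": "apply_moves", "kwargs": {"dp": [[0,-0.2,0],[0,-0.2,0],[0,0,-0.4],[0,0,-0.4],[0.25,0,-0.25],[0.37,0.1,0],[0.37,0.1,0],[0,0,0]], "twist": [[-0.01,-0.002,-0.003],[-0.01,-0.002,-0.003],[0,0,0],[0,0,0],[0,0,0],[0,0,0],[0,0,0],[0,0,0]], "jaw": [255,255,255,255,255,200,160,120]}}

```text
clock: 5.1
tcp_pos: [0.5034, 0.0079, 0.4019]
orientation: [1.89, 2.494, 0.027]
contact_force: [-0.3, -0.7, -0.6]
grip_width: 0.0435
```

Run:
```python
from h import *
st()
for n in ['side','top','wrist']:
    f=grab(n); np.savez(f'pics/{n}3.npz',**{k:f[k] for k in ['color','z_map','C','Rw','K']})
    a=glob([-.145,.07]); u,v=proj(f,[a[0],a[1],.104]); print(n,u,v,proj(f,[a[0],a[1],.05]))
    if n=='wrist': save('w3.png',f['color'],1.5)
    else:
        u,v=int(u),int(v); print(u,v); save(n+'3c.png',f['color'][v-40:v+40,u-50:u+50],7)
```

```text
t5.10 p [0.5034 0.0079 0.4019] az 105.69 tilt 1.17,0.37 deg F [-0.26 -0.7  -0.64] w 0.0435 loc [-0.1288  0.0734] q7 1.76
side 230.45583676957793 203.68521544445673 [230.88556921 218.56421935]
230 203
top 256.8207473076867 219.33524566499662 [256.41216833 220.73493639]
256 219
wrist 264.17044877505475 159.16634242065405 [263.90300671 147.9252176 ]
```

View pics/w3.png

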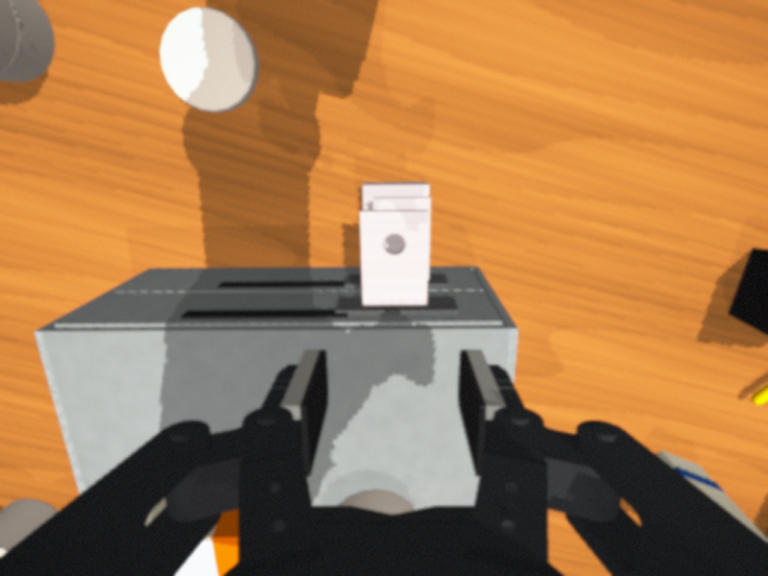

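View pics/side3c.png

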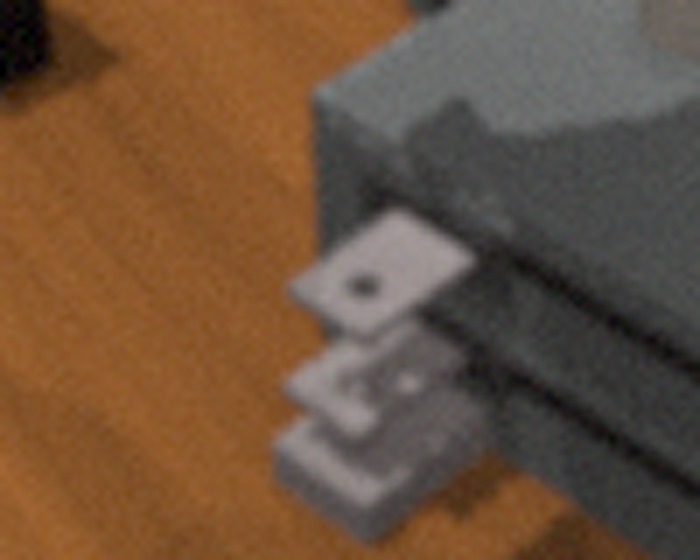

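View pics/top3c.png

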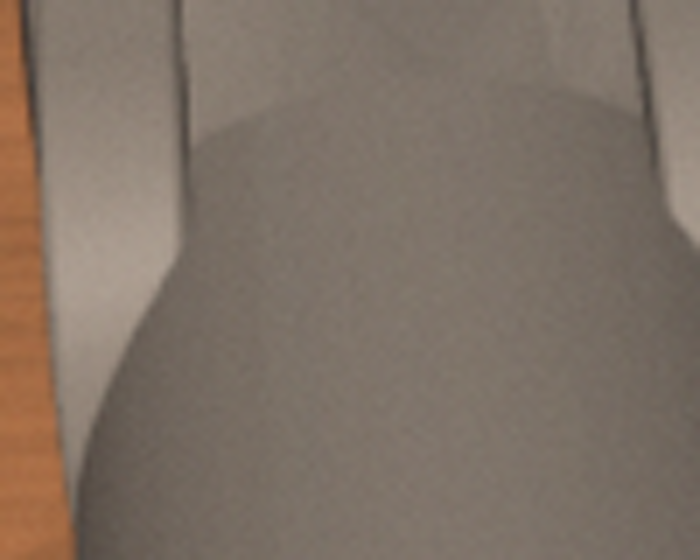

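Run:
```python
from h import *
f=dict(np.load('pics/wrist3.npz')); save('w3c.png',f['color'][112:212,230:300],8)
g=cv2.cvtColor(f['color'],cv2.COLOR_RGB2GRAY)
def hole(f,u0,v0,rad):
    g=cv2.cvtColor(f['color'],cv2.COLOR_RGB2GRAY).astype(float); y,x=np.mgrid[v0-rad:v0+rad+1,u0-rad:u0+rad+1]; p=g[v0-rad:v0+rad+1,u0-rad:u0+rad+1]
    b=np.percentile(p,75); w=np.clip(b-10-p,0,None); return (w*x).sum()/w.sum(),(w*y).sum()/w.sum()
for n,u,v,r_ in [('wrist',263,163,7),('side',232,204,4)]:
    f=dict(np.load(f'pics/{n}3.npz')); h=hole(f,u,v,r_); X=onz(f,*h,.104); print(n,h,X,loc(X))
f=dict(np.load('pics/side3.npz'))
for nm,z,pts in [('up',.104,[(290,288),(370,340),(400,210)]),('low',.05,[(283,386),(350,438)]),('foot',.022,[(274,448),(370,510)])]:
    for a,b in pts: X=onz(f,180+a/7,163+b/7,z); print(nm,a,b,loc(X).round(4))
```

```text
wrist (np.float64(263.13210611802924), np.float64(162.7298321602599)) [4.92160982e-01 1.66461487e-04 1.04000000e-01] [-0.14174769  0.06904096]
side (np.float64(231.77793904209), np.float64(203.8011611030479)) [ 0.49144417 -0.00194706  0.104     ] [-0.14301609  0.06720468]
up 290 288 [-0.1619  0.0858]
up 370 340 [-0.1618  0.0453]
up 400 210 [-0.1031  0.0861]
low 283 386 [-0.1627  0.0916]
low 350 438 [-0.165   0.0538]
foot 274 448 [-0.1698  0.0908]
foot 370 510 [-0.1679  0.0413]
```

View pics/w3c.png

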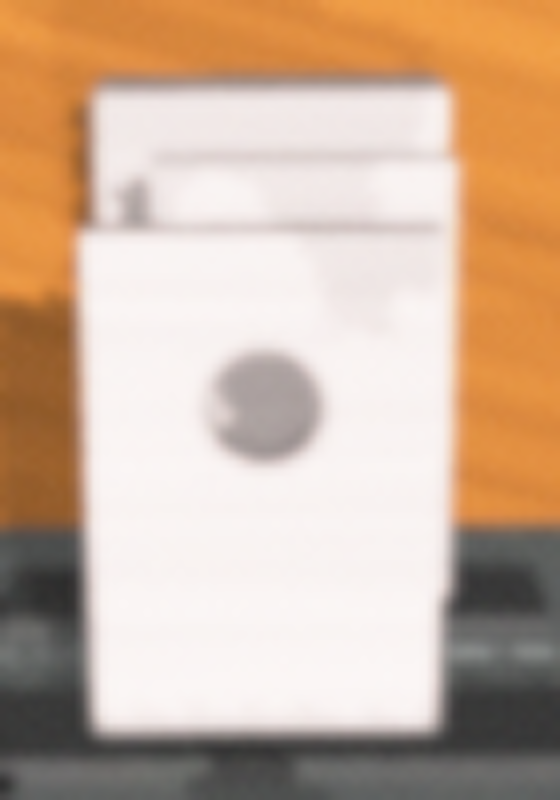

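Run:
```python
from h import *
f=dict(np.load('pics/wrist3.npz'))
X=lambda a,b,z: loc(onz(f,230+a/8,112+b/8,z))
print('upper hole',X(265,407,.104),'plate front L/R',X(78,230,.104),X(447,228,.104))
print('lower front L,R',X(151,157,.05),X(458,159,.05))
print('foot front L,R',X(93,86,.022),X(451,86,.022))
```

```text
upper hole [-0.14161434  0.06903333] plate front L/R [-0.16169656  0.04872419] [-0.16148847  0.08915915]
lower front L,R [-0.16234377  0.05443669] [-0.16165767  0.0945539 ]
foot front L,R [-0.16860985  0.04521899] [-0.1680693   0.09564154]
```

```bash
cat >> h.py <<'E'
def tw(az=105.0):
    p,R,o=pose()
    Rt=Ro.from_euler('z',az,degrees=True).as_matrix()@np.diag([1,-1,-1]);
    print('twist units',(Ro.from_matrix(R.T@Rt).as_rotvec()/np.radians(120)).round(4))
E
python3 - <<'E'
from h import *
print(r.hold_point_z)
st(.463,.328,.39);tw(104.5)
E
```

```text
0.1547
t5.25 p [0.5032 0.0012 0.4008] az 105.19 tilt 1.04,0.15 deg F [-0.28 -0.57  0.58] w 0.0454 loc [-0.1309  0.067 ] q7 1.76
dp total (units) [2.716 0.389 0.091]
twist units [0.0087 0.001  0.0058]
```

Call:
{"fn": "apply_moves", "kwargs": {"dp": [[0.38,0.055,0.01],[0.38,0.055,0.01],[0.38,0.055,0.01],[0.38,0.055,0.01],[0.38,0.055,0.01],[0.38,0.055,0.01],[0.3,0.04,0.01],[0.1,0.02,0],[0,0,0],[0,0,0]], "twist": [[0.009,0.001,0.006],[0,0,0],[0,0,0],[0,0,0],[0,0,0],[0,0,0],[0,0,0],[0,0,0],[0,0,0],[0,0,0]], "jaw": [85,85,85,85,85,85,85,85,85,85]}}

```text
clock: 6.25
tcp_pos: [0.4786, 0.3192, 0.3915]
orientation: [1.963, 2.446, -0.004]
contact_force: [0.3, -0.3, -0.3]
grip_width: 0.057
```

Run:
```python
from h import *
st(.463,.328,.283);tw(104.5)
```

```text
t6.25 p [0.4786 0.3192 0.3915] az 102.50 tilt 0.17,-0.31 deg F [ 0.3  -0.26 -0.27] w 0.0570 loc [-0.0674  0.3796] q7 1.11
dp total (units) [ 0.105 -0.112  0.903]
twist units [ 0.0008  0.0028 -0.0167]
```

Call:
{"fn": "apply_moves", "kwargs": {"dp": [[0.1,-0.11,0.2],[0,0,0.3],[0,0,0.13],[0,0,0],[0,0,0]], "twist": [[0.001,0.003,-0.017],[0,0,0],[0,0,0],[0,0,0],[0,0,0]], "jaw": [85,85,85,85,85]}}

```text
clock: 6.75
tcp_pos: [0.4685, 0.3162, 0.3158]
orientation: [1.94, 2.465, 0.001]
contact_force: [0.4, -0.5, -0.5]
grip_width: 0.0568
```

Run:
```python
from h import *
st(.463,.328,.283);tw(104.5)
f=grab('wrist');save('w4.png',f['color'],1.5);print(proj(f,[.463,.328,.146]))
g=grab('side');u,v=proj(g,[.463,.328,.14]);u,v=int(u),int(v);save('s4.png',g['color'][v-50:v+40,u-50:u+60],6)
```

```text
t6.75 p [0.4685 0.3162 0.3158] az 103.59 tilt 0.23,-0.14 deg F [ 0.39 -0.5  -0.5 ] w 0.0568 loc [-0.0779  0.3794] q7 1.12
dp total (units) [ 0.108 -0.022  0.273]
twist units [ 0.0016  0.0016 -0.0076]
[288.11346916 243.29569441]
```

View pics/w4.png

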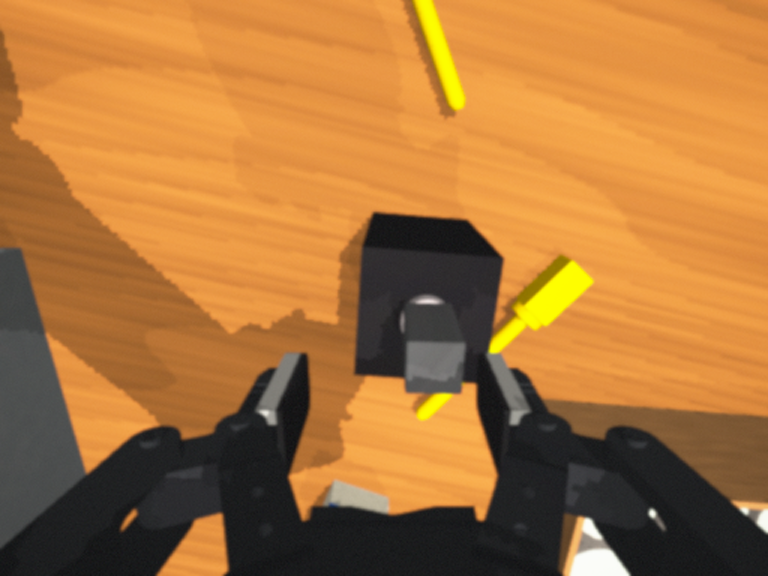

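View pics/s4.png

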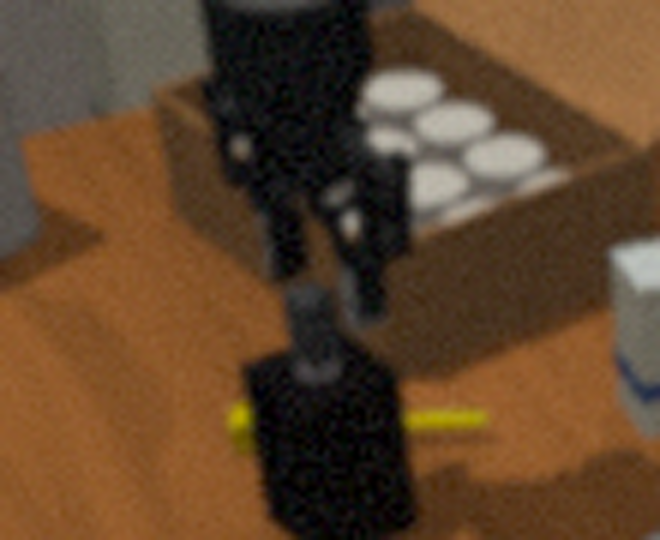

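Call:
{"fn": "apply_moves", "kwargs": {"dp": [[0.115,-0.02,0],[0,0,0],[0,0,0.1],[0,0,0.1],[0,0,0.07],[0,0,0]], "twist": [[0.001,0.001,-0.005],[0,0,0],[0,0,0],[0,0,0],[0,0,0],[0,0,0]], "jaw": [85,85,85,85,85,85]}}

```text
clock: 7.45
tcp_pos: [0.4631, 0.3316, 0.2839]
orientation: [1.926, 2.479, 0.01]
contact_force: [0.8, -0.4, -0.5]
grip_width: 0.057
```

Run:
```python
from h import *
st(.463,.328,.283);tw(104.0)
f=grab('wrist');save('w5.png',f['color'],1.5);print(proj(f,[.463,.328,.146]))
```

```text
t7.45 p [0.4631 0.3316 0.2839] az 104.31 tilt 0.33,0.21 deg F [ 0.79 -0.38 -0.53] w 0.0570 loc [-0.0789  0.3957] q7 1.11
dp total (units) [-0.029 -0.008  0.007]
twist units [ 0.0031 -0.001   0.0026]
[252.73520241 282.41181182]
```

View pics/w5.png

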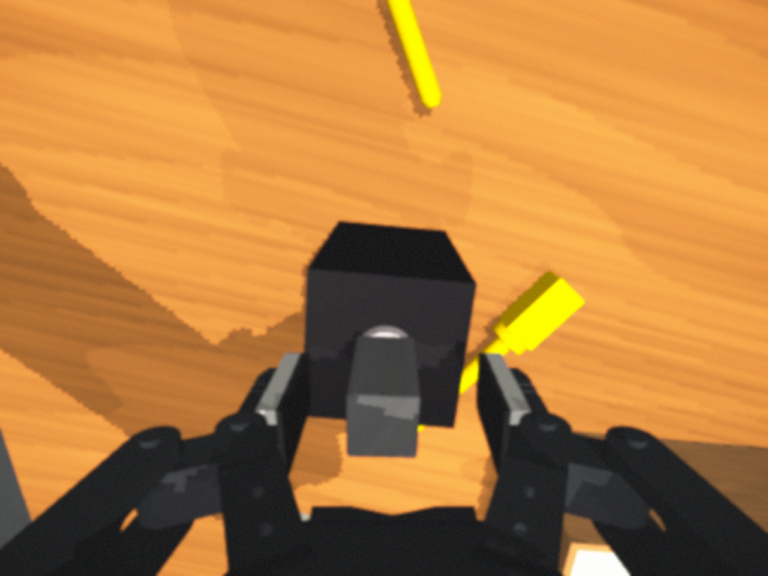

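Call:
{"fn": "apply_moves", "kwargs": {"dp": [[-0.028,-0.008,0.007],[0,0,0],[0,0,0],[0,0,0],[0,0,0],[0,0,0],[0,0,0]], "twist": [[0.003,-0.001,0.002],[0,0,0],[0,0,0],[0,0,0],[0,0,0],[0,0,0],[0,0,0]], "jaw": [85,85,255,255,255,255,255], "grip_force": 35}}

```text
clock: 8.2
tcp_pos: [0.4636, 0.3276, 0.2841]
orientation: [1.934, 2.475, 0.002]
contact_force: [-1.1, 0.0, -1.5]
grip_width: 0.0195
```

Run:
```python
from h import *
st(.463,.328,.283);tw(104.0)
```

```text
t8.20 p [0.4636 0.3276 0.2841] az 104.00 tilt 0.05,0.04 deg F [-1.12  0.02 -1.55] w 0.0195 loc [-0.0795  0.3918] q7 1.11
dp total (units) [ 0.005 -0.004  0.009]
twist units [ 0.0005 -0.0002 -0.    ]
```

Call:
{"fn": "apply_moves", "kwargs": {"dp": [[0,0,-0.1],[0,0,-0.2],[0,0,-0.2],[0,0,-0.25],[0,0,-0.25],[0,0,-0.2],[0,0,0]], "twist": [[0,0,0],[0,0,0],[0,0,0],[0,0,0],[0,0,0],[0,0,0],[0,0,0]], "jaw": [255,255,255,255,255,255,255]}}

```text
clock: 8.9
tcp_pos: [0.4636, 0.328, 0.4381]
orientation: [1.932, 2.475, 0.01]
contact_force: [1.0, 0.7, -1.2]
grip_width: 0.0199
```

Run:
```python
from h import *
g=glob([-.145,.07]); st(g[0],g[1],.42);tw(105.9)
f=grab('wrist');save('w6.png',f['color'],1.5)
```

```text
t8.90 p [0.4636 0.328  0.4381] az 104.05 tilt 0.28,0.23 deg F [ 1.    0.72 -1.21] w 0.0199 loc [-0.0794  0.3922] q7 1.10
dp total (units) [-2.702 -0.46   0.141]
twist units [ 0.0027 -0.0013 -0.0154]
```

View pics/w6.png

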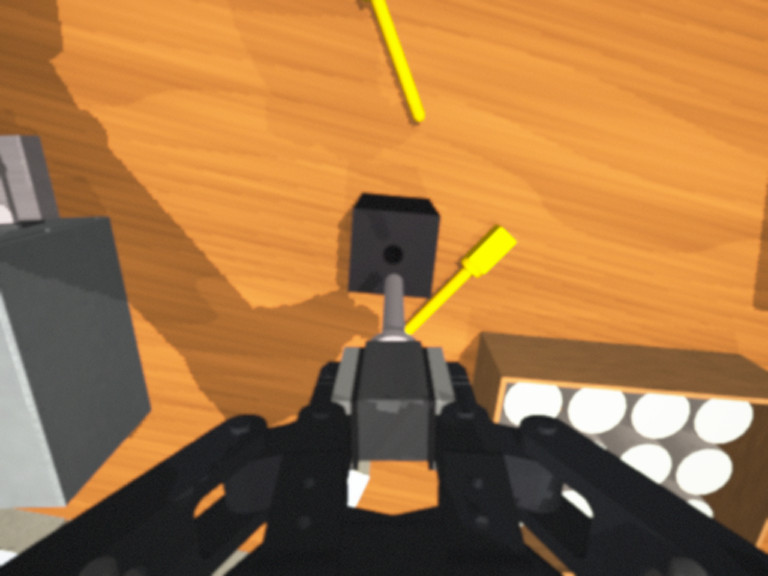

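Call:
{"fn": "apply_moves", "kwargs": {"dp": [[-0.36,-0.06,0.01],[-0.36,-0.06,0.01],[-0.36,-0.06,0.01],[-0.36,-0.06,0.01],[-0.36,-0.06,0.01],[-0.36,-0.06,0.01],[-0.3,-0.05,0.01],[-0.15,-0.03,0],[0,0,0],[0,0,0]], "twist": [[0.003,-0.001,-0.015],[0,0,0],[0,0,0],[0,0,0],[0,0,0],[0,0,0],[0,0,0],[0,0,0],[0,0,0],[0,0,0]], "jaw": [255,255,255,255,255,255,255,255,255,255]}}

```text
clock: 9.95
tcp_pos: [0.4923, 0.0003, 0.4158]
orientation: [-1.88, -2.499, 0.03]
contact_force: [-0.4, 0.8, -0.9]
grip_width: 0.0195
```

Run:
```python
from h import *
g=glob([-.145,.07]); p,R,o=st(g[0],g[1],.42);tw(105.9)
f=grab('wrist');save('w7.png',f['color'],1.5); print('tip pred',proj(f,p+R@[0,0,.282]))
np.savez('pics/w7.npz',**{k:f[k] for k in ['color','z_map','C','Rw','K']})
```

```text
t9.95 p [4.923e-01 3.000e-04 4.158e-01] az 106.11 tilt -1.32,-0.40 deg F [-0.36  0.83 -0.88] w 0.0195 loc [-0.1416  0.0691] q7 1.77
dp total (units) [ 0.007 -0.029 -0.034]
twist units [-0.0115  0.0002  0.0017]
tip pred [261.90785895 185.97044089]
```

View pics/w7.png

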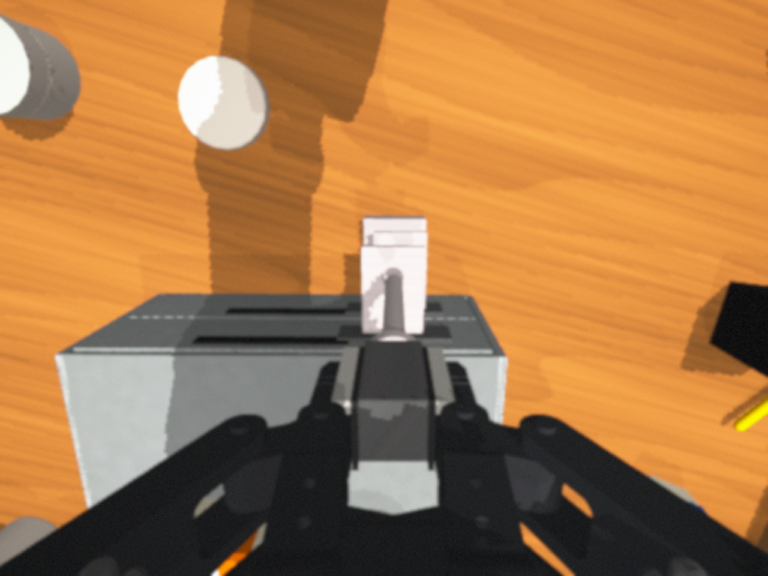

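Call:
{"fn": "apply_moves", "kwargs": {"dp": [[0,0,0.06],[0,0,0.06],[0,0,0.03],[0,0,0]], "twist": [[-0.0115,0,0.002],[0,0,0],[0,0,0],[0,0,0]], "jaw": [255,255,255,255]}}

```text
clock: 10.4
tcp_pos: [0.4917, 0.0057, 0.3958]
orientation: [-1.881, -2.513, 0.002]
contact_force: [-0.2, -0.1, -1.6]
grip_width: 0.0196
```

```bash
cat >> h.py <<'E'
TIP=.282
def tip():
    p,R,o=pose(); t=p+R@[0,0,TIP]; print('tip',t.round(4),'loc',loc(t).round(4)); return t
E
python3 - <<'E'
from h import *
g=glob([-.142,.0685]); p,R,o=st(g[0],g[1],.394);tw(105.9);t=tip()
f=grab('wrist');np.savez('pics/w8.npz',**{k:f[k] for k in ['color','z_map','C','Rw','K']})
print(proj(f,t),proj(f,[*g,.104])); u,v=proj(f,t).astype(int); save('w8.png',f['color'][v-40:v+40,u-40:u+40],7)
f=grab('side');np.savez('pics/s8.npz',**{k:f[k] for k in ['color','z_map','C','Rw','K']})
print(proj(f,t),proj(f,[*g,.104])); u,v=proj(f,t).astype(int); save('s8.png',f['color'][v-40:v+40,u-40:u+40],7)
E
```

```text
t10.40 p [0.4917 0.0057 0.3958] az 106.38 tilt -0.14,0.02 deg F [-0.19 -0.09 -1.55] w 0.0196 loc [-0.1407  0.0745] q7 1.77
dp total (units) [-0.05  -0.011  0.015]
twist units [-0.0011 -0.0005  0.004 ]
tip [0.4909 0.0058 0.1138] loc [-0.1414  0.0748]
[261.91915078 185.97891035] [254.9039085  182.17331147]
[230.0201082  199.32001466] [231.69056605 203.37072973]
```

View pics/w8.png

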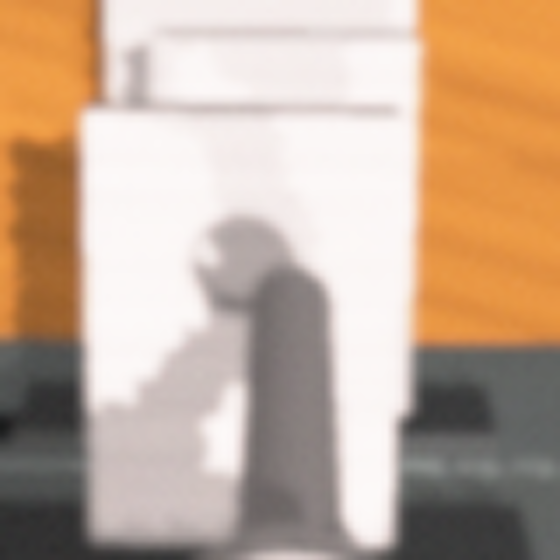

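View pics/s8.png

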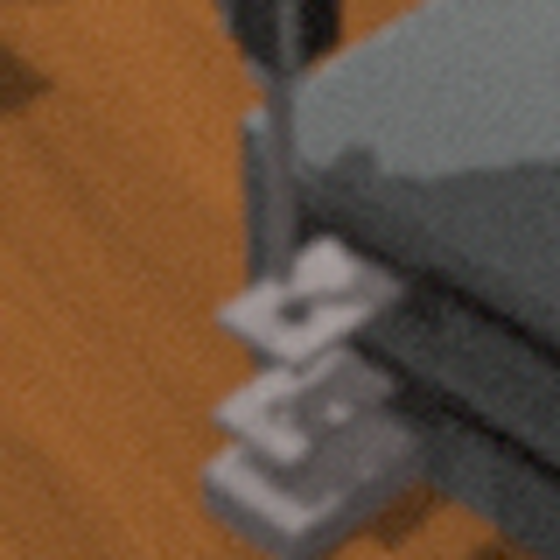

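Call:
{"fn": "apply_moves", "kwargs": {"dp": [[-0.046,-0.004,0],[0,0,0],[0,0,0]], "twist": [[-0.001,0,0.004],[0,0,0],[0,0,0]], "jaw": [255,255,255]}}

```text
clock: 10.8
tcp_pos: [0.4935, -0.0004, 0.397]
orientation: [1.894, 2.506, 0.003]
contact_force: [-0.0, -0.1, -0.6]
grip_width: 0.0193
```

```bash
cat > look.py <<'E'
from h import *
import sys
n=sys.argv[1]; l=[float(a) for a in sys.argv[2:4]]
g=glob(l); p,R,o=st(g[0],g[1],.394);tw(105.9);t=tip()
ims=[]
for c in ['wrist','side']:
    f=grab(c);np.savez(f'pics/{c}{n}.npz',**{k:f[k] for k in ['color','z_map','C','Rw','K']})
    u,v=proj(f,t); print(c,'tip',(u,v),'hole',proj(f,[*g,.104])); 
    u,v=int(u),int(v); print('crop org',u-28,v-35); ims.append(cv2.resize(f['color'][v-35:v+35,u-28:u+28],None,fx=7,fy=7,interpolation=cv2.INTER_CUBIC))
save(f'l{n}.png',np.hstack(ims))
E
python3 look.py 9 -.142 .0693
```

```text
t10.80 p [ 4.935e-01 -4.000e-04  3.970e-01] az 105.84 tilt 0.10,0.07 deg F [-0.04 -0.05 -0.59] w 0.0193 loc [-0.1406  0.0681] q7 1.78
dp total (units) [ 0.01  -0.011  0.025]
twist units [ 0.001  -0.0003 -0.0005]
tip [ 4.94e-01 -1.00e-04  1.15e-01] loc [-0.1401  0.0683]
wrist tip (np.float64(261.9106841487622), np.float64(185.9791686075253)) hole [263.00947974 180.36641786]
crop org 233 150
side tip (np.float64(232.1967682714764), np.float64(199.85691740655648)) hole [231.46662762 203.22729419]
crop org 204 164
```

View pics/l9.png

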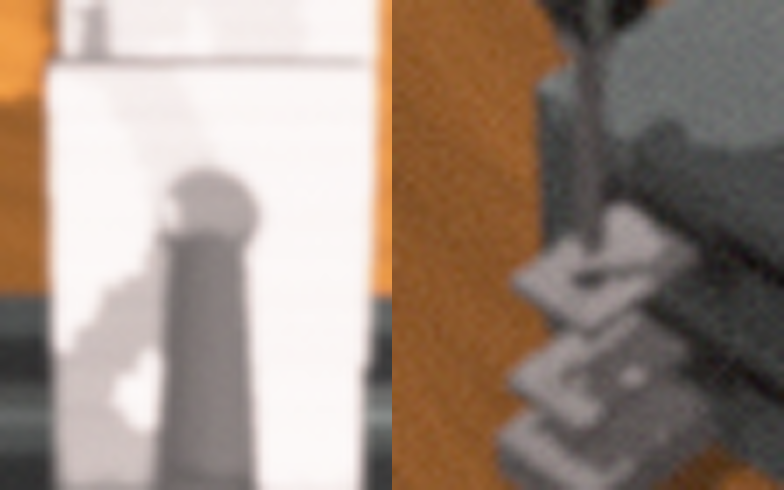

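Call:
{"fn": "apply_moves", "kwargs": {"dp": [[0.008,-0.013,0],[0,0,0],[0,0,0.03],[0,0,0.02]], "twist": [[0.001,0,0],[0,0,0],[0,0,0],[0,0,0]], "jaw": [255,255,255,255]}}

```text
clock: 11.3
tcp_pos: [0.4915, 0.0001, 0.391]
orientation: [-1.894, -2.506, -0.001]
contact_force: [-0.0, -0.6, -0.9]
grip_width: 0.0196
```

```bash
python3 look.py 10 -.1417 .0693
```

```text
t11.30 p [4.915e-01 1.000e-04 3.910e-01] az 105.84 tilt 0.03,0.05 deg F [-0.   -0.57 -0.86] w 0.0196 loc [-0.1424  0.0692] q7 1.78
dp total (units) [ 0.001  0.006 -0.025]
twist units [ 0.0003 -0.0003 -0.0005]
tip [4.917e-01 3.000e-04 1.090e-01] loc [-0.1422  0.0693]
wrist tip (np.float64(261.91038031850024), np.float64(185.97864033304992)) hole [261.85531083 184.86303158]
crop org 233 150
side tip (np.float64(231.36570996652813), np.float64(201.80993573911687)) hole [231.54795554 203.16903528]
crop org 203 166
```

View pics/l10.png

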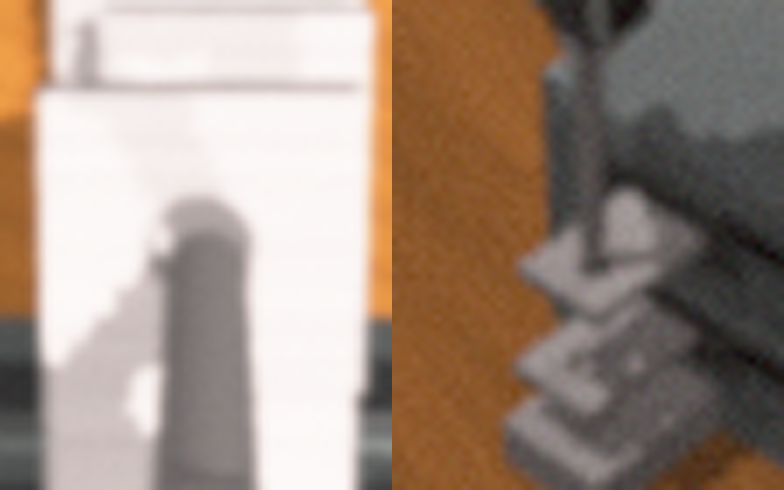

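Call:
{"fn": "apply_moves", "kwargs": {"dp": [[0,0.003,0.025],[0,0,0.025],[0,0,0.025],[0,0,0]], "twist": [[0,0,0],[0,0,0],[0,0,0],[0,0,0]], "jaw": [255,255,255,255]}}

```text
clock: 11.8
tcp_pos: [0.4919, 0.0003, 0.3809]
orientation: [-1.894, -2.506, -0.0]
contact_force: [-0.6, 0.5, -0.6]
grip_width: 0.0195
```

```bash
python3 look.py 11 -.1417 .0693
```

```text
t11.80 p [4.919e-01 3.000e-04 3.809e-01] az 105.85 tilt -0.03,0.03 deg F [-0.57  0.54 -0.64] w 0.0195 loc [-0.142   0.0692] q7 1.78
dp total (units) [ 0.001  0.002 -0.109]
twist units [-0.0002 -0.0003 -0.0005]
tip [4.917e-01 4.000e-04 9.890e-02] loc [-0.1421  0.0694]
wrist tip (np.float64(261.91010902302145), np.float64(185.97826126865613)) hole [261.8057439  188.13955143]
crop org 233 150
side tip (np.float64(231.4547269198171), np.float64(204.68428961439156)) hole [231.54795554 203.16903528]
crop org 203 169
```

View pics/l11.png

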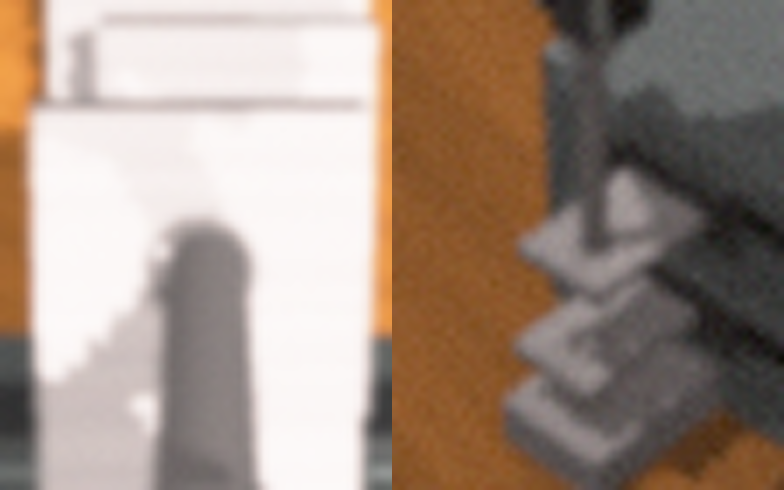

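Call:
{"fn": "apply_moves", "kwargs": {"dp": [[0,0,0.05],[0,0,0.06],[0,0,0.06],[0,0,0.06],[0,0,0.05],[0,0,0.02],[0,0,0]], "twist": [[0,0,0],[0,0,0],[0,0,0],[0,0,0],[0,0,0],[0,0,0],[0,0,0]], "jaw": [255,255,255,255,255,255,255]}}

```text
clock: 12.6
tcp_pos: [0.4918, 0.0002, 0.3415]
orientation: [-1.893, -2.506, 0.001]
contact_force: [-0.3, 0.4, -1.9]
grip_width: 0.0198
```

```bash
python3 look.py 12 -.142 .0745
```

```text
t12.60 p [4.918e-01 2.000e-04 3.415e-01] az 105.84 tilt -0.06,0.02 deg F [-0.34  0.4  -1.86] w 0.0198 loc [-0.142   0.0692] q7 1.80
dp total (units) [ 0.045 -0.    -0.437]
twist units [-0.0004 -0.0003 -0.0005]
tip [4.915e-01 3.000e-04 5.950e-02] loc [-0.1423  0.0694]
wrist tip (np.float64(261.9099393590952), np.float64(185.97814172452482)) hole [269.03243572 203.86426629]
crop org 233 150
side tip (np.float64(231.6985264699565), np.float64(215.60652336051135)) hole [230.01557482 202.29787562]
crop org 203 180
```

View pics/l12.png

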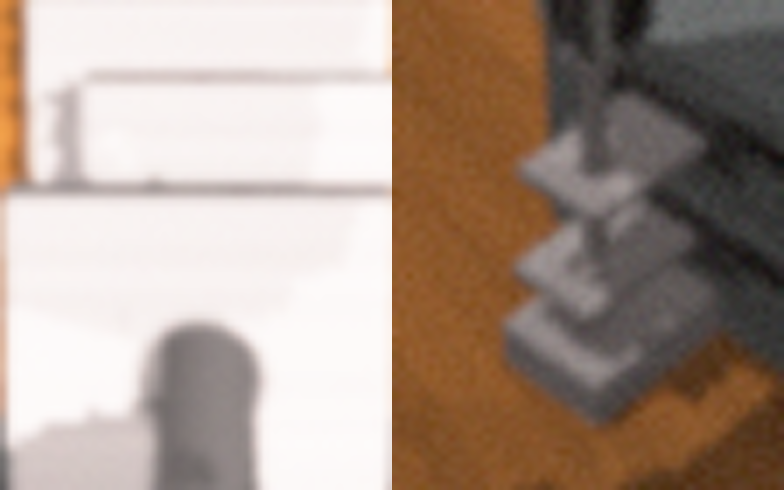

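Run:
```python
from h import *
f=dict(np.load('pics/wrist12.npz')); save('w12c.png',f['color'][140:200,222:306],9)
```

```text
(no output)
```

View pics/w12c.png

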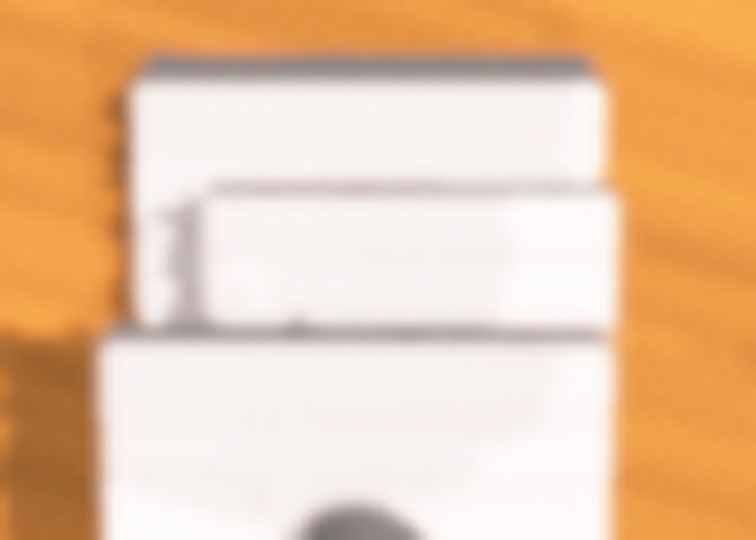

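Run:
```python
from h import *
f=dict(np.load('pics/wrist12.npz'))
X=lambda a,b,z: loc(onz(f,222+(a-4)/9,140+(b-4)/9,z)).round(4)
print('upper',X(98,337,.104),X(612,337,.104))
print('lower',X(203,193,.05),X(620,193,.05))
print('foot',X(130,82,.022),X(607,82,.022))
```

```text
upper [-0.1622  0.0485] [-0.1622  0.0889]
lower [-0.1624  0.0538] [-0.1623  0.0944]
foot [-0.1685  0.0446] [-0.1684  0.0954]
```

Call:
{"fn": "apply_moves", "kwargs": {"dp": [[0.02,0,0],[0.02,0,0],[0,0,0],[0,0,0]], "twist": [[0,0,0],[0,0,0],[0,0,0],[0,0,0]], "jaw": [255,255,255,255]}}

```text
clock: 13.1
tcp_pos: [0.4907, 0.0043, 0.3427]
orientation: [1.894, 2.505, 0.0]
contact_force: [0.0, -1.4, -3.3]
grip_width: 0.0197
```

Run:
```python
from h import *
st();tw(105.9);tip()
```

```text
t13.10 p [0.4907 0.0043 0.3427] az 105.80 tilt 0.06,-0.04 deg F [ 0.02 -1.42 -3.35] w 0.0197 loc [-0.142   0.0734] q7 1.79
twist units [ 0.0004  0.0004 -0.0008]
tip [0.491  0.0041 0.0607] loc [-0.1418  0.0732]
```

Call:
{"fn": "apply_moves", "kwargs": {"dp": [[0.01,-0.004,0],[0,0,0.03],[0,0,0.03],[0,0,0.03],[0,0,0]], "twist": [[0,0,-0.001],[0,0,0],[0,0,0],[0,0,0],[0,0,0]], "jaw": [255,255,255,255,255]}}

```text
clock: 13.6
tcp_pos: [0.49, 0.0052, 0.3314]
orientation: [1.891, 2.506, 0.001]
contact_force: [-0.4, -1.1, -2.1]
grip_width: 0.0193
```

```bash
python3 look.py 13 -.142 .0741
```

```text
t13.60 p [0.49   0.0052 0.3314] az 105.92 tilt 0.12,-0.04 deg F [-0.42 -1.1  -2.08] w 0.0193 loc [-0.1424  0.0744] q7 1.79
dp total (units) [-0.004  0.004 -0.522]
twist units [0.0009 0.0006 0.0002]
tip [0.4907 0.005  0.0494] loc [-0.1419  0.0741]
wrist tip (np.float64(261.91194441531655), np.float64(185.9800490231267)) hole [261.83801229 208.50300269]
crop org 233 150
side tip (np.float64(230.60782417158234), np.float64(217.37567579065959)) hole [230.12691527 202.36919065]
crop org 202 182
```

View pics/l13.png

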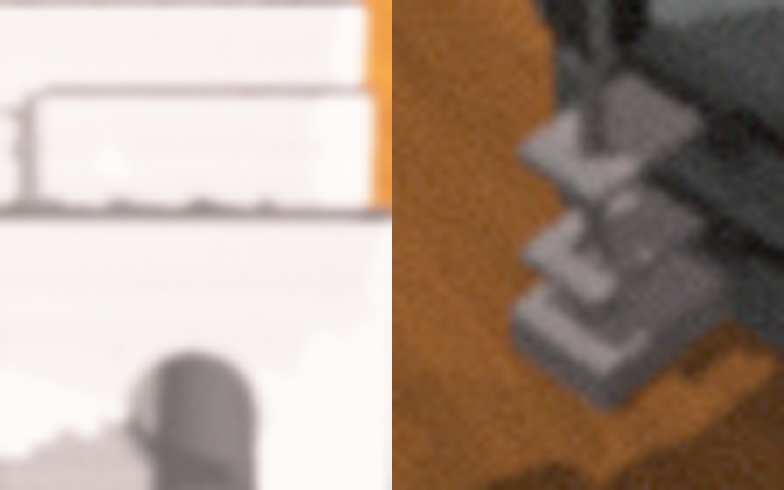

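Call:
{"fn": "apply_moves", "kwargs": {"dp": [[0,0,0.02],[0,0,0.02],[0,0,0]], "twist": [[0,0,0],[0,0,0],[0,0,0]], "jaw": [255,255,255]}}

```text
clock: 14.0
tcp_pos: [0.4902, 0.0052, 0.3267]
orientation: [1.891, 2.506, 0.002]
contact_force: [-0.6, -0.9, -1.6]
grip_width: 0.0197
```

Run:
```python
from h import *
st();tw(105.9);tip()
```

```text
t14.00 p [0.4902 0.0052 0.3267] az 105.92 tilt 0.14,-0.03 deg F [-0.55 -0.92 -1.64] w 0.0197 loc [-0.1423  0.0744] q7 1.79
twist units [0.0011 0.0006 0.0002]
tip [0.4909 0.005  0.0447] loc [-0.1417  0.074 ]
```

Call:
{"fn": "apply_moves", "kwargs": {"dp": [[0,0,0.03],[0,0,0.03],[0,0,0.03],[0,0,0.02],[0,0,0]], "twist": [[0.001,0.001,0],[0,0,0],[0,0,0],[0,0,0],[0,0,0]], "jaw": [255,255,255,255,255]}}

```text
clock: 14.5
tcp_pos: [0.4904, 0.005, 0.3124]
orientation: [-1.893, -2.507, -0.001]
contact_force: [-0.3, -1.9, -2.0]
grip_width: 0.0194
```

```bash
python3 look.py 14 -.142 .0741
```

```text
t14.50 p [0.4904 0.005  0.3124] az 105.90 tilt 0.01,0.05 deg F [-0.3  -1.87 -1.99] w 0.0194 loc [-0.1421  0.0742] q7 1.80
dp total (units) [-0.     0.001 -0.68 ]
twist units [ 0.0002 -0.0004  0.    ]
tip [0.4904 0.0053 0.0304] loc [-0.142   0.0744]
wrist tip (np.float64(261.91138167661353), np.float64(185.97871381411477)) hole [261.49842542 219.36673197]
crop org 233 150
side tip (np.float64(230.62410644632791), np.float64(222.33275814784562)) hole [230.12691527 202.36919065]
crop org 202 187
```

View pics/l14.png

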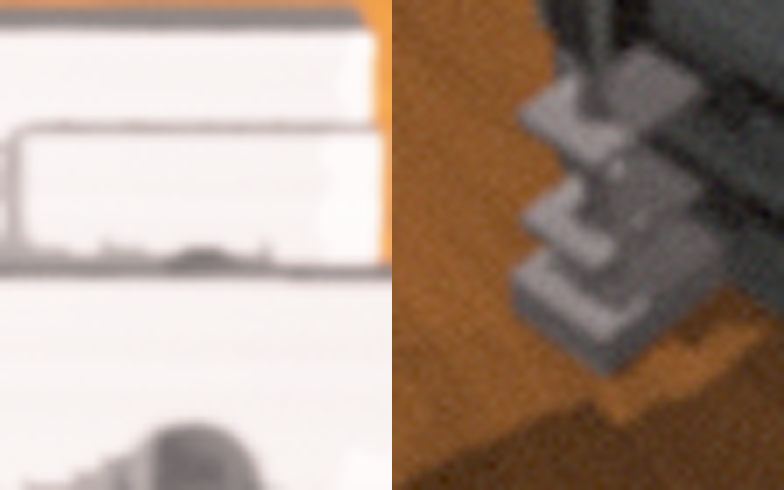

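Call:
{"fn": "apply_moves", "kwargs": {"dp": [[-0.018,-0.007,0],[-0.018,-0.007,0],[0,0,0],[0,0,0]], "twist": [[0,0,0],[0,0,0],[0,0,0],[0,0,0]], "jaw": [255,255,255,255]}}

```text
clock: 15.0
tcp_pos: [0.49, 0.0017, 0.3128]
orientation: [-1.89, -2.508, -0.005]
contact_force: [0.8, 0.2, -0.8]
grip_width: 0.0197
```

Run:
```python
from h import *
st();tw(105.9);tip()
```

```text
t15.00 p [0.49   0.0017 0.3128] az 105.99 tilt 0.05,0.19 deg F [ 0.83  0.19 -0.75] w 0.0197 loc [-0.1434  0.0711] q7 1.81
twist units [ 0.0008 -0.0014  0.0008]
tip [0.4903 0.0027 0.0308] loc [-0.1429  0.072 ]
```

Not quite there yet; one more small correction, then a gentle descent.

Call:
{"fn": "apply_moves", "kwargs": {"dp": [[-0.015,-0.006,0],[0,0,0],[0,0,0.02],[0,0,0.02],[0,0,0.02],[0,0,0]], "twist": [[0.001,-0.001,0.001],[0,0,0],[0,0,0],[0,0,0],[0,0,0],[0,0,0]], "jaw": [255,255,255,255,255,255]}}

```text
clock: 15.6
tcp_pos: [0.4903, 0.0007, 0.3054]
orientation: [-1.892, -2.507, -0.003]
contact_force: [0.2, 1.1, -2.0]
grip_width: 0.0194
```

```bash
python3 look.py 15 -.1438 .070
```

```text
t15.60 p [0.4903 0.0007 0.3054] az 105.90 tilt 0.04,0.12 deg F [ 0.2   1.06 -1.96] w 0.0194 loc [-0.1434  0.0701] q7 1.82
dp total (units) [ 0.001 -0.002 -0.738]
twist units [ 0.0006 -0.0008  0.    ]
tip [0.4905 0.0013 0.0234] loc [-0.1431  0.0706]
wrist tip (np.float64(261.9117628776793), np.float64(185.97876155623007)) hole [261.23021003 222.78608359]
crop org 233 150
side tip (np.float64(231.42917003133226), np.float64(225.01869687379252)) hole [230.78219747 203.45162509]
crop org 203 190
```

View pics/l15.png

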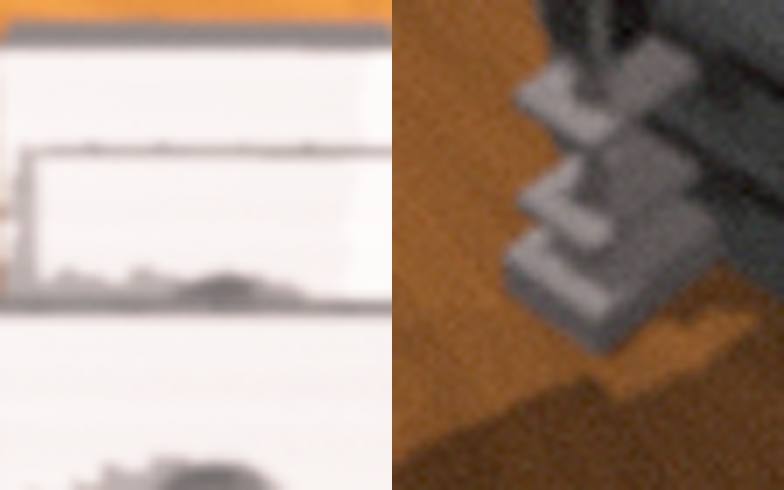

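Call:
{"fn": "apply_moves", "kwargs": {"dp": [[-0.004,-0.004,0.01],[0,0,0.015],[0,0,0.015],[0,0,0]], "twist": [[0,0,0],[0,0,0],[0,0,0],[0,0,0]], "jaw": [255,255,255,255]}}

```text
clock: 16.1
tcp_pos: [0.4902, 0.0005, 0.3008]
orientation: [-1.892, -2.507, -0.005]
contact_force: [0.7, 2.3, -1.8]
grip_width: 0.0195
```

Run:
```python
from h import *
st();tw(105.9);tip()
```

```text
t16.10 p [0.4902 0.0005 0.3008] az 105.93 tilt 0.09,0.16 deg F [ 0.68  2.29 -1.84] w 0.0195 loc [-0.1436  0.0699] q7 1.82
twist units [ 0.0011 -0.0011  0.0002]
tip [0.4906 0.0013 0.0188] loc [-0.1429  0.0706]
```

Call:
{"fn": "apply_moves", "kwargs": {"dp": [[0,-0.002,0.015],[0,0,0.02],[0,0,0.02],[0,0,0]], "twist": [[0.001,-0.001,0],[0,0,0],[0,0,0],[0,0,0]], "jaw": [255,255,255,255]}}

```text
clock: 16.5
tcp_pos: [0.4903, 0.0009, 0.2939]
orientation: [1.891, 2.508, 0.002]
contact_force: [1.1, 2.9, -1.0]
grip_width: 0.0195
```

```bash
python3 look.py 16 -.1438 .070
```

```text
t16.50 p [0.4903 0.0009 0.2939] az 105.95 tilt 0.06,0.03 deg F [ 1.07  2.85 -1.05] w 0.0195 loc [-0.1434  0.0703] q7 1.82
dp total (units) [-0.002 -0.003 -0.835]
twist units [ 0.0005 -0.0001  0.0005]
tip [0.4905 0.0011 0.0119] loc [-0.1431  0.0703]
wrist tip (np.float64(261.9125203450714), np.float64(185.9793959775989)) hole [261.37494465 230.87298687]
crop org 233 150
side tip (np.float64(231.5770292369839), np.float64(228.00173724806433)) hole [230.78219747 203.45162509]
crop org 203 193
```

View pics/l16.png

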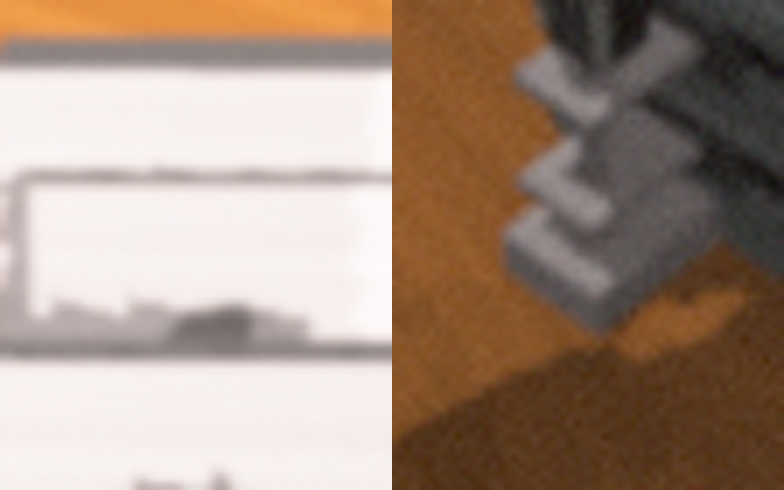

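Call:
{"fn": "apply_moves", "kwargs": {"dp": [[0,0,0.015],[0,0,0.015],[0,0,0.01],[0,0,0]], "twist": [[0,0,0],[0,0,0],[0,0,0],[0,0,0]], "jaw": [255,255,255,255]}}

```text
clock: 17.0
tcp_pos: [0.4903, 0.0009, 0.2889]
orientation: [1.891, 2.508, 0.002]
contact_force: [0.7, 2.7, -1.1]
grip_width: 0.0193
```

Run:
```python
from h import *
st();tw(105.9);tip()
```

```text
t17.00 p [0.4903 0.0009 0.2889] az 105.96 tilt 0.07,0.04 deg F [ 0.7   2.74 -1.05] w 0.0193 loc [-0.1433  0.0703] q7 1.83
twist units [ 0.0006 -0.0001  0.0005]
tip [0.4906 0.0011 0.0069] loc [-0.143   0.0704]
```

Call:
{"fn": "apply_moves", "kwargs": {"dp": [[0,0,0.008],[0,0,0.004],[0,0,0]], "twist": [[0,0,0],[0,0,0],[0,0,0]], "jaw": [255,255,255]}}

```text
clock: 17.3
tcp_pos: [0.4904, 0.0009, 0.288]
orientation: [1.892, 2.508, 0.002]
contact_force: [0.3, 2.6, -0.8]
grip_width: 0.0194
```

Run:
```python
from h import *
st();tip()
```

```text
t17.30 p [0.4904 0.0009 0.288 ] az 105.95 tilt 0.06,0.05 deg F [ 0.26  2.57 -0.81] w 0.0194 loc [-0.1433  0.0702] q7 1.83
tip [0.4907 0.0011 0.006 ] loc [-0.1429  0.0704]
```

Call:
{"fn": "apply_moves", "kwargs": {"dp": [[0,0,0],[0,0,0],[0,0,0],[0,0,0],[0,0,0]], "twist": [[0,0,0],[0,0,0],[0,0,0],[0,0,0],[0,0,0]], "jaw": [150,120,110,110,110]}}

```text
clock: 17.8
tcp_pos: [0.4899, -0.0014, 0.2876]
orientation: [1.893, 2.505, -0.003]
contact_force: [-0.1, -0.4, 0.0]
grip_width: 0.0486
```

Run:
```python
from h import *
st();tw(105.9)
f=grab('wrist');save('w20.png',f['color'],1.5)
g=grab('side');save('s20.png',g['color'][150:250,180:290],6)
```

```text
t17.80 p [ 0.4899 -0.0014  0.2876] az 105.84 tilt 0.00,-0.12 deg F [-0.09 -0.44  0.03] w 0.0486 loc [-0.1443  0.0681] q7 1.83
twist units [-0.0002  0.001  -0.0005]
```

View pics/w20.png

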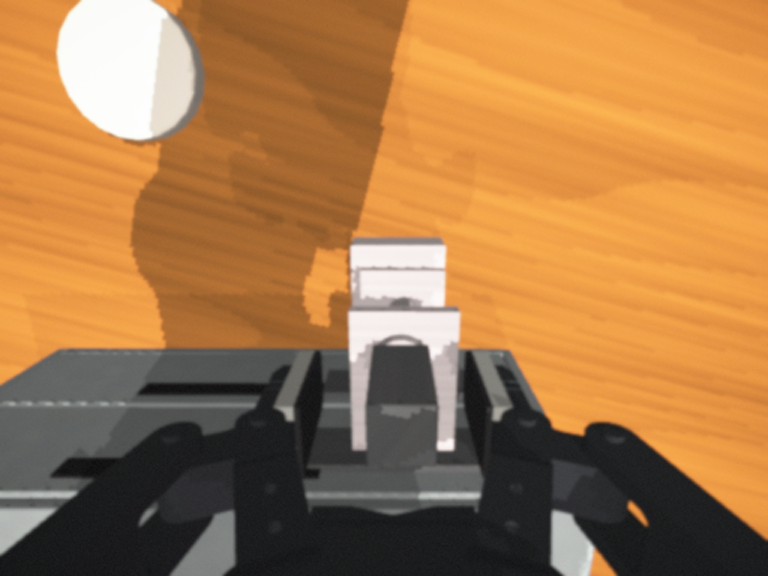

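View pics/s20.png

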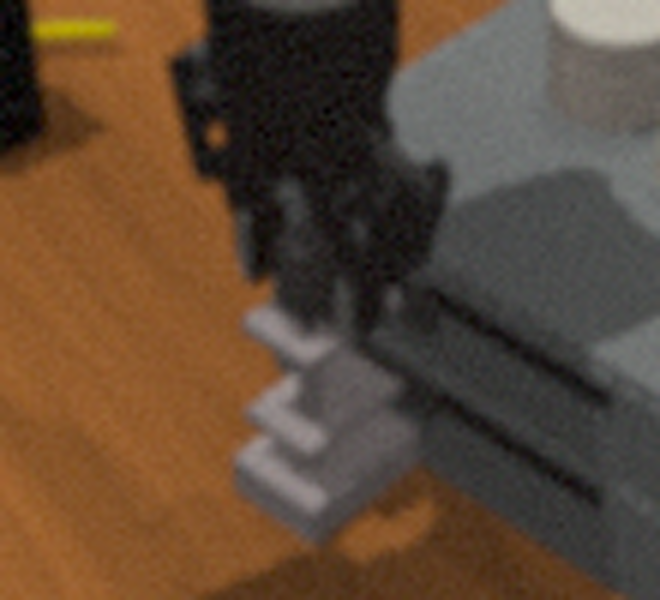

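Released: the pin (wrist display about (400,430)) stands free between the open fingers with its collar on the eye. I'll rise straight up, back off and check.

Call:
{"fn": "apply_moves", "kwargs": {"dp": [[0,0,-0.1],[0,0,-0.2],[0,0,-0.3],[0,0,-0.3],[-0.3,0,-0.1],[-0.3,0,0],[-0.3,0,0],[-0.3,0,0],[-0.3,0,0],[0,0,0],[0,0,0]], "twist": [[0,0,0],[0,0,0],[0,0,0],[0,0,0],[0,0,0],[0,0,0],[0,0,0],[0,0,0],[0,0,0],[0,0,0],[0,0,0]], "jaw": [110,110,110,110,110,110,110,110,110,110,110]}}

```text
clock: 19.0
tcp_pos: [0.5406, -0.1796, 0.4234]
orientation: [1.883, 2.504, 0.004]
contact_force: [-1.1, 0.8, -0.4]
grip_width: 0.0484
```

Run:
```python
from h import *
st()
for n in ['side','top']:
    f=grab(n); P=cloud(f); L=loc(P); z=P[...,2]
    m=(z>.135)&(z<.17)&(abs(L[...,0]+.145)<.03)&(abs(L[...,1]-.07)<.03)
    print(n,'grip pts',m.sum(), np.percentile(z[m],95) if m.any() else '', loc(P[m]).mean(0) if m.any() else '')
    m=(abs(z-.124)<.0035)&(L[...,0]<-.09)&(L[...,0]>-.2)&(abs(L[...,1])<.14)
    print('front',m.sum(),np.percentile(L[m][:,0],[2,10,50]) if m.any() else '')
    a=glob([-.145,.07]); u,v=proj(f,[*a,.1]).astype(int); save(f'{n}21.png',f['color'][v-50:v+50,u-60:u+60],6)
    save(f'{n}21f.png',f['color'],1.5)
```

```text
t19.00 p [ 0.5406 -0.1796  0.4234] az 106.10 tilt 0.48,-0.19 deg F [-1.09  0.75 -0.36] w 0.0484 loc [-0.1444 -0.1171] q7 2.17
side grip pts 89 0.15043116225559278 [-0.14474811  0.06759663]
front 258 [-0.15201039 -0.10185723 -0.09915502]
top grip pts 96 0.15209559751730883 [-0.14392394  0.07057574]
front 155 [-0.1023253  -0.10155549 -0.10053097]
```

View pics/side21.png

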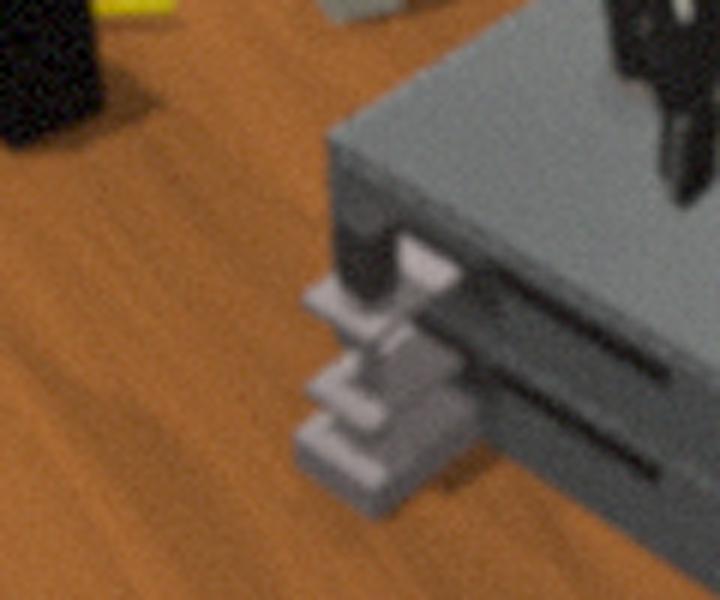

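View pics/top21f.png

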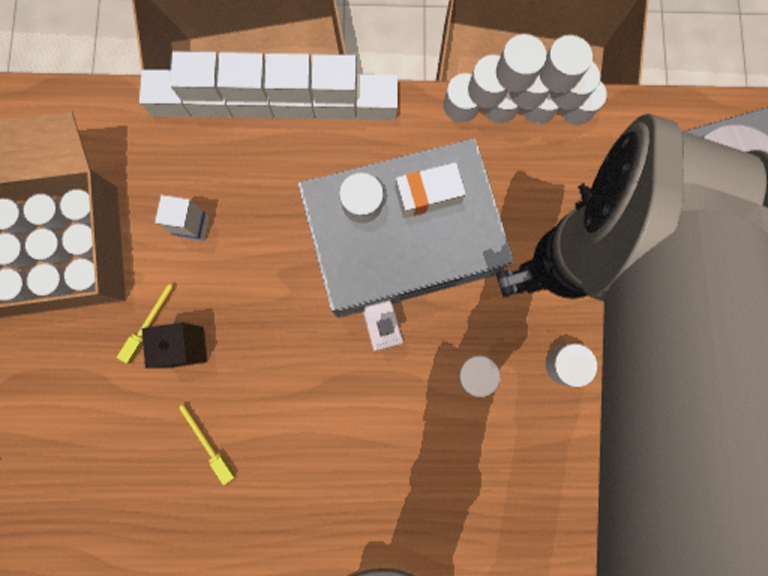

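View pics/side21f.png

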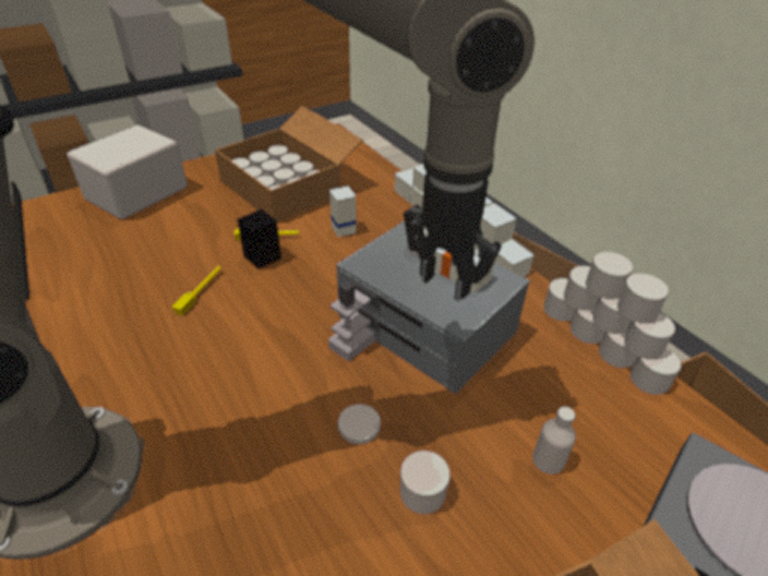

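The lotion bottle (555,440), side jar, lid, tall carton and the things on top are all where they started. The arm is clear of everything, so I'm handing in.

Run:
```python
from h import *
print(r.hand_in()); st()
```

```text
the job is handed in; nothing more can be done
None
the job is handed in; nothing more can be done
```

I pushed the upper drawer shut, took the dark-gripped steel pin from the black stand and threaded it through both eyes and the bore. I then let go, backed off and handed in at about 19 s; no verdict was reported.

**Last checks:**
- **Upper drawer:** the front measured at −101 to −102 mm, which is shut.
- **Lower drawer:** it looked shut in the last pictures, but I did not measure it separately.
- **Pin:** the grip top measured 150–152 mm, where fully home is 150 mm. The pin looked upright, but I did not measure its tilt.
- **Pin position:** the grip's middle was about 1 mm off the axis from the top camera and about 2.5 mm off from the side camera. They disagree by about 3 mm, close to the stated 2 mm calibration.
- **Forces:** the wrist readings taken after each pin move stayed under about 4 N. I did not record the force while each move was running.
- **Bystanders:** all six were where they started, judged by eye in the last pictures, and the robot was touching nothing.

**Unexpected:** the two yellow look-alike pins, standing at the start, were lying flat by the end. I first noticed it while lining up over the stand at about 6.7 s. I don't know what tipped them: I never reached for them, and they are not on the bystander list. They stayed on the table.

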